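# Prop up the drain rack, load the wet reamers and start the dryer

## Robot

A 7-joint arm with a two-finger parallel gripper is mounted at the origin on the work surface. World frame = base frame: x ahead of the robot, y to its left, z up, the work surface at z = 0. Lengths are in m, angles in rad, forces in N, time in s.
With the tool pointing down it reaches from about 0.425 to 0.875 m from the base axis. Payload 4.7 kg.
Tool frame: the origin (TCP) lies at the very end of the fingers, on their centre line; the grasp point (between the pads) lies 19 mm behind it (ctrl.grasp_offset is the distance from the TCP to the grasp point, in m); z points along the fingers, y is the direction in which the jaws open and shut (so a half turn about z gives the same grasp; the last joint's range is limited). The gripper opens to 87 mm and grips with 3 to 60 N. Pads are 19 mm wide; open, the fingers measure 117 mm over their backs; the gripper's body (75 mm by 190 mm) begins 51 mm behind the grasp point.
Start: joints at [1.221, 0.321, -0.07, 1.45, 0.023, 1.371, -0.057], TCP at [0.231, -0.607, 0.223] pointing down, gripper open.
Joint ranges: [-2.86, 2.86], [-0.3, 2.09], [-1.38, 1.24], [0.06, 2.45], [-1.56, 4.7], [0.09, 2.05], [-2.69, 2.69]. Speed limits (rad/s): [2.57, 2.57, 3.14, 3.14, 3.14, 3.14, 3.14].

## Interface

Orientations are given as a rotation vector (axis times angle).
In Python, from bench import ctrl gives the robot as it stands.
- The arm moves only by the shell command python3 -m creep 'ROWS' [FORCE]. ROWS is JSON, a list that holds one entry, the list of rows, each a list of 7 numbers: the opening, from 0 (shut) to 1 (fully open), then the shift along the tool's x, y, z in mm, then the turn, a rotation vector about the tool's x, y, z in rad. In form: [[[grip, dx, dy, dz, rx, ry, rz], ...]]. A call has 1 to 5 rows; each row is the pose to reach, as a shift and turn from the pose commanded when the call began, along the tool's axes at that moment; what a row does not reach only later rows make up. A row lasts 1/10 s, in which the tool goes at most 50 mm and 8.59 degrees, less where a joint would pass 70% of its speed; a pose out of reach is approached as far as the arm can. A call with a gripper value outside its range is refused whole. The fingers move at their own pace and stop on an object; FORCE is the grip in N (left out, the last holds). Time passes only in rows, so rows that repeat a pose let the fingers close. It gives the time, the measured TCP pose, the force and the opening at its end, in the units of the state.
- ctrl.get_state(): the state, without advancing time (a new reading comes with each control period).
- ctrl.get_image(name): name is "scene" or "top" or "wrist"; returns the picture (400x640x3 uint8, red, green, blue); there is no depth.
- ctrl.camera_params(name): a dict with "K" (3x3 intrinsics, pixels), "k1" (the pictures are not rectified: a ray, as slopes to the right and down, at radius r is drawn at 1 + k1 r^2 times it, then the intrinsics apply), "pose" (4x4, takes a point from camera to world coordinates). Camera axes: x right, y down, z forward; pixel columns grow to the right and rows downward; lengths in m; the calibration is good to about 2 mm. A picture is of the moment at which its call begins: read the wrist's pose just before it. camera_params takes no time and is no camera call; for the wrist camera it gives the pose at the moment of the call.
- ctrl.close_job(): hands the job in, once; it reports no verdict.
The state is a dict: "time": time; "joint_positions": joint angles; "qd": joint speeds; "joint_torque": joint torques, N m; "position": TCP position; "tool_rot": TCP orientation; "ft_force": force on the tool from outside, world axes, zero at the start; "torque": the same for the moment, N m; "grip_width": opening from 0.0 (shut) to 1.0 (fully open).
Only numpy, scipy, OpenCV 4.12 (cv2) and the standard library are available. Lean on these libraries where they do the work, as an engineer would, in place of code of your own. Each camera call takes 0.05 s, during which the arm holds its last target. There are 200 camera calls.

## Task

Set up the reamer dryer: swing its drain rack up and back, snap the orange-footed prop leg on its underside out until it locks, and lower the rack so it stands sloping on that leg. Lay every reamer that is on the teal drape in the rack, one to a slot, lying along the slope down in both blue combs with its cutting head at the low, hinge end. Then turn the key all the way to start, let it spring back to run, and leave the other instruments where they are.

Things in the scene. Friction and masses are not known exactly. Their poses are not given: they have to be found in the camera images.
- dryer: The drying unit, fixed: 262 mm wide (x), 435 mm long (y). Origin: underside centre. The open steel tub (50 mm high, floor 6 mm up) is its -y part; the white blower housing (100 mm high) its last 120 mm at +y. The rack hinge runs along x at y = 17.5, z = 56; the rack reaches towards -y. Its four slots, between the teeth of two blue combs, are at least 30 mm wide at the high comb, 22 at the low.
- rack (a joint): Angle of the rack about its hinge, rad: 0 flat over the tub (start), growing as its free end rises; 1.92 fully back, leaning past upright, where it stays by its weight (0.9 kg); about 0.38 standing on the locked leg. Lifting takes about 6 N at the rail; a damper (0.5 N m s/rad) lets it sink softly when let go.
- rack_hinge (a point): Middle of the hinge axis. Frame turns with the rack: x along the hinge, -y to the free end, z up from its loading side. In mm: sheet y -12 to -181, top z 3; low comb y -55 (support z 19, teeth to 36), high comb y -175 (support z 16, teeth to 38), end stop y -9 (to z 34). Slots at x -78, -26, 26, 78; a seated reamer has its origin at y -153, z 25 and its head towards +y.
- rack_rail (a point): Middle of the blue lift rail at the rack's free end, a round bar 12 mm thick, 226 mm long along the hinge direction; in the rack_hinge frame at y = -245, z = 30 mm, with an open hand gap between it and the sheet. It can be pinched from above along its length and turns in the grip. Axes as rack_hinge.
- leg (a joint): Angle of the spring prop leg, rad: 0 folded flat under the rack, foot towards the free end, growing as the foot swings away from the rack's underside. Its spring pulls it shut below about 1.0, beyond that it throws it open against the stop at 2.16, where it is locked. Under 1 N swings it. Pivot axis: parallel to the hinge, at y = -130, z = -16 mm in the rack_hinge frame.
- leg_foot (a point): Middle of the orange foot bar, 12 mm thick, 84 mm long along the hinge direction, between two 8 mm side rods at x = -45 and 45 mm, 80 mm from the pivot. Folded it is at y = -210, z = -16 mm in the rack_hinge frame, in the hand gap: with the rack fully back it can be pinched from above (the blue rail is then 17 mm higher, 55 mm towards the blower). Standing, it rests on the tub floor.
- key (a joint): Key's further turn against its return spring, relative to the barrel, rad: 0 let go, 0.6 start (end stop), same sense as barrel. The spring is stiffer than the barrel's friction, so a turned key first takes the barrel to run and then winds on to start (0.27 N m); let go, it springs back to 0 and the switch stays at run.
- barrel (a joint): Switch barrel under the key, rad, growing clockwise seen from above: 0 off (start), 0.8 run (end stop). It stays where it is left. Turning the key fully from off is 1.4 rad in all.
- key_grip (a point): Middle of the key's black bow, a flat upright plate 34 mm long, 8 mm thick and 24 mm high, its middle 128 mm above the bench; the key turns about the vertical through this point. Its x axis runs along the bow's length (a white spot marks the +x end), so at off the bow lies along the unit's x.
- reamer1: Cannulated reamer with green marks, 184 mm long, 0.17 kg; may be absent. Origin: on its axis in the middle of the grey flat-sided handle (100 mm long, 22 mm wide, 18 mm thick). x points along it to the cutting head, z square to the broad side; the 12 mm steel shaft runs from x = 50 to 114 mm. It starts lying on the drape on its broad side, axis 9 mm above the bench. Balance point: x = 30 mm.
- reamer1_head (a point): Centre of that reamer's cutting head (17 mm thick), on the axis 124 mm from the origin.
- reamer2: Cannulated reamer with purple marks, 184 mm long, 0.17 kg; may be absent. Origin: on its axis in the middle of the grey flat-sided handle (100 mm long, 22 mm wide, 18 mm thick). x points along it to the cutting head, z square to the broad side; the 12 mm steel shaft runs from x = 50 to 114 mm. It starts lying on the drape on its broad side, axis 9 mm above the bench. Balance point: x = 30 mm.
- reamer2_head (a point): Centre of that reamer's cutting head (17 mm thick), on the axis 124 mm from the origin.
- reamer3: Cannulated reamer with gold marks, 184 mm long, 0.17 kg; may be absent. Origin: on its axis in the middle of the grey flat-sided handle (100 mm long, 22 mm wide, 18 mm thick). x points along it to the cutting head, z square to the broad side; the 12 mm steel shaft runs from x = 50 to 114 mm. It starts lying on the drape on its broad side, axis 9 mm above the bench. Balance point: x = 30 mm.
- reamer3_head (a point): Centre of that reamer's cutting head (17 mm thick), on the axis 124 mm from the origin.
- reamer4: Cannulated reamer with sky blue marks, 184 mm long, 0.17 kg; may be absent. Origin: on its axis in the middle of the grey flat-sided handle (100 mm long, 22 mm wide, 18 mm thick). x points along it to the cutting head, z square to the broad side; the 12 mm steel shaft runs from x = 50 to 114 mm. It starts lying on the drape on its broad side, axis 9 mm above the bench. Balance point: x = 30 mm.
- reamer4_head (a point): Centre of that reamer's cutting head (17 mm thick), on the axis 124 mm from the origin.
- bowl: Steel bowl, 100 mm across, 45 mm high; not part of the job, leave it in place. Origin: centre of its underside (as built).
- oil_bottle: White oil bottle with blue cap, 52 mm across, 130 mm high; not part of the job, leave it in place. Origin: centre of its underside (as built).
- trial_head1: Polished steel trial head, 50 mm across, 68 mm high; not part of the job, leave it in place. Origin: centre of its underside (as built).
- trial_head2: Second polished steel trial head, 50 mm across, 68 mm high; not part of the job, leave it in place. Origin: centre of its underside (as built).
- mallet: Hammer with a black handle, 200 mm long, lying; not part of the job, leave it in place. Origin: centre of its underside (as built).
- t_handle: Teal T-handle with a steel shaft, 150 mm long, lying; not part of the job, leave it in place. Origin: centre of its underside (as built).
- sleeve_caddy: Blue block 100 x 170 x 45 mm with four rows of coloured sleeves on top; not part of the job, leave it in place. Origin: centre of its underside (as built).

How it is judged:
On the way, in this order (a step that is already met when the one before it is completed fails the run):
1. the prop leg is swung past its dead point and locked open (value of joint leg above 2.08 rad), for 0.2 s.
2. the rack stands on the locked leg, let go (value of joint rack between 0.34 and 0.43 rad and value of joint leg above 2.08 rad and contact force between the fingers and rack below 0.2 N and velocity of joint rack between -0.05 and 0.05 rad/s), for 0.3 s.
3. every reamer lies in the rack, head at the hinge end (value of joint rack between 0.34 and 0.43 rad and value of joint leg above 2.08 rad and z of reamer1 in the frame of rack_hinge between 0.016 and 0.034 m and z of reamer1_head in the frame of rack_hinge between 0.014 and 0.036 m and x of reamer1 in the frame of rack_hinge between -0.092 and 0.092 m and y of reamer1_head in the frame of rack_hinge between -0.05 and -0.005 m and angle between the x axis of each of reamer1, reamer2, reamer3, reamer4 and the y axis of rack_hinge, either way round below 0.12 rad and linear speed of each of reamer1, reamer2, reamer3, reamer4 below 0.05 m/s and z of reamer2 in the frame of rack_hinge between 0.016 and 0.034 m and z of reamer2_head in the frame of rack_hinge between 0.014 and 0.036 m and x of reamer2 in the frame of rack_hinge between -0.092 and 0.092 m and y of reamer2_head in the frame of rack_hinge between -0.05 and -0.005 m and z of reamer3 in the frame of rack_hinge between 0.016 and 0.034 m and z of reamer3_head in the frame of rack_hinge between 0.014 and 0.036 m and x of reamer3 in the frame of rack_hinge between -0.092 and 0.092 m and y of reamer3_head in the frame of rack_hinge between -0.05 and -0.005 m and z of reamer4 in the frame of rack_hinge between 0.016 and 0.034 m and z of reamer4_head in the frame of rack_hinge between 0.014 and 0.036 m and x of reamer4 in the frame of rack_hinge between -0.092 and 0.092 m and y of reamer4_head in the frame of rack_hinge between -0.05 and -0.005 m), for 0.2 s.
4. the key is turned fully to start (value of joint rack between 0.34 and 0.43 rad and value of joint leg above 2.08 rad and value of joint barrel above 0.7 rad and value of joint key above 0.5 rad), for 0.2 s.
5. the key is let go and has sprung back to run (value of joint barrel above 0.7 rad and value of joint key below 0.1 rad and contact force between the fingers and key below 0.2 N), for 0.2 s.
At the end, for the whole second after the job is handed in: Rack on its locked leg (rack 0.34 to 0.43, leg above 2.08 rad); every reamer present at rest in both combs, along the slope within 0.12 rad, head centre 5 to 50 mm from the hinge line; key let go, at run (barrel above 0.7, key below 0.1 rad) (all of step 3 and all of step 5); the robot touches nothing.
It fails at once if another instrument is pushed more than 40 mm out of place (distance of any of bowl, oil_bottle, trial_head1, trial_head2, mallet, t_handle, sleeve_caddy from where it was at the start of the episode above 0.04 m).
Of reamer1, reamer2, reamer3, reamer4 only 2 to 4 are there at a start; the rules pass over those that are not, and their reading is None.
At some moment in a run one of reamer1, reamer2, reamer3, reamer4 may be knocked a few centimetres aside while the robot is not near it.
Once in a run the grip may slacken for a moment while it holds something.
It also fails if it takes over 210 s, if anything falls off the work surface, if the arm or the gripper's body presses on something with over 40 N, if the wrist force passes 120 N, or if a joint passes its speed limit or range.

## Working session

There is one attempt and no reset: what is moved stays moved. The work goes in short steps, Python scripts to look and compute and a shell command to move; the robot and the scene stay as the last step left them, time stands still between calls to the robot, and variables do not carry over. Pictures are saved under pics/ and viewed, about 12 in all and at most 16, crops included, and the job is handed in when it is done.

```bash
mkdir -p pics; ls; cat > h.py <<'E'
import numpy as np, cv2
from bench import ctrl
from scipy.spatial.transform import Rotation as R
def snap(n,f):
    p=ctrl.camera_params(n); im=ctrl.get_image(n); cv2.imwrite('pics/'+f,im[:,:,::-1]); np.savez('pics/'+f+'.npz',K=p['K'],k1=p['k1'],pose=p['pose']); return im
def load(f):
    d=np.load('pics/'+f+'.npz'); return d['K'],float(d['k1']),d['pose']
def ray(f,u,v):
    K,k1,P=load(f); d=np.array([(u-K[0,2])/K[0,0],(v-K[1,2])/K[1,1]]); s=d.copy()
    for _ in range(30): s=d/(1+k1*(s@s))
    return P[:3,3],P[:3,:3]@np.array([s[0],s[1],1])
def at(f,u,v,z):
    o,r=ray(f,u,v); return o+r*(z-o[2])/r[2]
def proj(f,X):
    K,k1,P=load(f); c=P[:3,:3].T@(np.array(X)-P[:3,3]); s=c[:2]/c[2]; s=s*(1+k1*(s@s)); return K[:2,:2]@s+K[:2,2]
def st():
    s=ctrl.get_state(); print('t',round(s['time'],2),'p',np.round(s['position'],4),'rv',np.round(s['tool_rot'],3),'f',np.round(s['ft_force'],1),'g',round(s['grip_width'],3),'q',np.round(s['joint_positions'],2)); return s
def togo(target,Rt=None):
    """mm shift & rotvec in tool axes for TCP target"""
    s=ctrl.get_state(); A=R.from_rotvec(s['tool_rot']); d=A.inv().apply(np.array(target)-s['position'])*1000
    r=(A.inv()*Rt).as_rotvec() if Rt is not None else np.zeros(3)
    print('go',np.round(d,1),np.round(r,3)); return d,r
E
python3 - <<'E'
from h import *
st()
for n in('top','scene'): snap(n,n+'0.png'); K,k,P=load(n+'0.png'); print(n,np.round(K,1).tolist(),k,np.round(P,3).tolist())
A=R.from_rotvec(ctrl.get_state()['tool_rot']).as_matrix(); print(A.round(3))
E
```

```text
pics
t 0.0 p [ 0.231  -0.607   0.2215] rv [-3.088e+00 -5.680e-01  1.000e-03] f [-0.2  0.   0.9] g 0.999 q [ 1.22  0.32 -0.07  1.45  0.02  1.37 -0.06]
top [[457.8, 0.0, 322.4], [0.0, 457.8, 191.3], [0.0, 0.0, 1.0]] -0.000483774985304323 [[0.012, -0.997, 0.077, 0.396], [-1.0, -0.012, -0.008, -0.113], [0.009, -0.077, -0.997, 1.472], [0.0, 0.0, 0.0, 1.0]]
scene [[382.0, 0.0, 321.9], [0.0, 382.0, 203.2], [0.0, 0.0, 1.0]] 0.01624922517785132 [[0.689, 0.542, -0.481, 1.023], [0.724, -0.498, 0.477, -0.578], [0.019, -0.677, -0.735, 0.864], [0.0, 0.0, 0.0, 1.0]]
[[ 0.935  0.356 -0.001]
 [ 0.356 -0.935  0.002]
 [-0.    -0.002 -1.   ]]
```

View pics/top0.png

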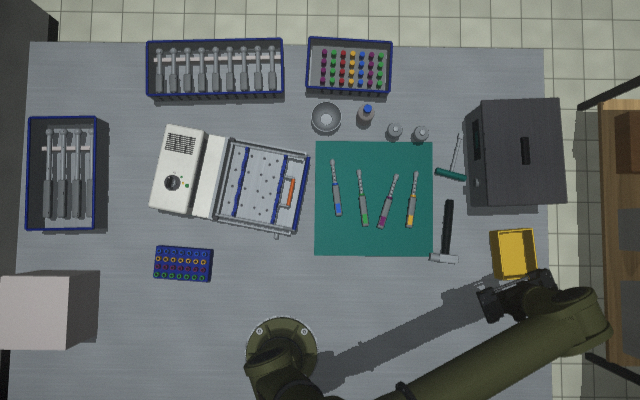

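View pics/scene0.png

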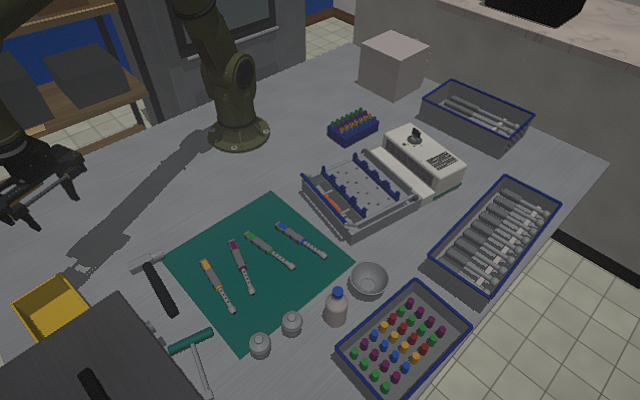

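The pictures show four reamers (sky blue, green, purple, gold) on the drape. The dryer is at top px (150–310, 125–240), with the blower towards world +y. I'll enlarge that area.

```bash
python3 - <<'E'
import cv2
im=cv2.imread('pics/top0.png')[115:250,145:440]
cv2.imwrite('pics/crop1.png',cv2.resize(im,(797,365),interpolation=cv2.INTER_CUBIC)); print(797/295,365/135)
E
```

```text
2.701694915254237 2.7037037037037037
```

View pics/crop1.png

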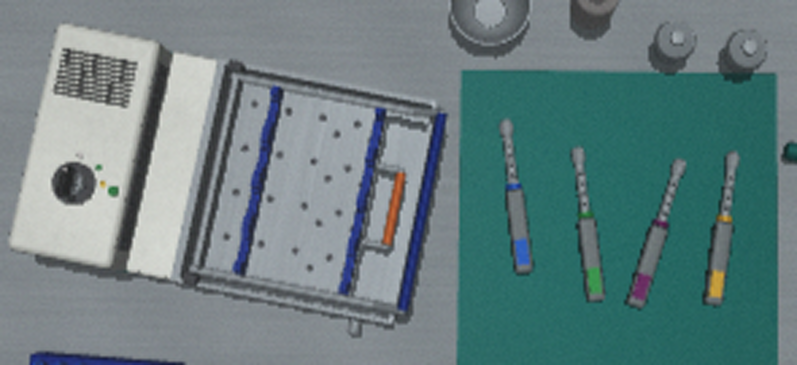

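```bash
cat > m1.py <<'E'
from h import *
from scipy.optimize import least_squares
f='top0.png'; s=2.7027
px=lambda p:(145+p[0]/s,115+p[1]/s)
# unit +x: world? image up = +x world; unit y -> world +y, so unit x -> world +x
obs=[((442,115),(113,-227.5,92)),((404,310),(-113,-227.5,92)),((403,172),(42,-192.5,44)),((387,245),(-42,-192.5,44)),((60,25),(131,217.5,100)),((10,247),(-131,217.5,100)),((73,183),None)]
def X(p,q): c,si=np.cos(p[2]),np.sin(p[2]); q=np.array(q)/1e3; return [p[0]+c*q[0]-si*q[1],p[1]+si*q[0]+c*q[1],q[2]]
res=lambda p:np.concatenate([proj(f,X(p,o[1]))-px(o[0]) for o in obs if o[1]])
from math import pi
best=min((least_squares(res,[.5,.2,a]) for a in (0,pi/2,pi,-pi/2)),key=lambda r:r.cost)
p=best.x; print('dryer',p.round(4),'res',best.fun.round(1))
np.save('dryer.npy',p)
for n,q in dict(rail=(0,-227.5,86),foot=(0,-192.5,40),hinge=(0,17.5,56)).items(): print(n,np.round(X(p,q),4))
print('key',at(f,*px((73,183)),.128).round(4))
for n,(h,e) in dict(blue=((506,122),(525,271)),green=((577,150),(597,300)),purple=((680,162),(635,304)),gold=((733,154),(713,303))).items():
    H=at(f,*px(h),.012)[:2];E=at(f,*px(e),.014)[:2]; d=(H-E)/np.linalg.norm(H-E)
    print(n,'len',np.linalg.norm(H-E).round(3),'origin',(E+.05*d).round(4),'yaw',np.arctan2(d[1],d[0]).round(3))
E
python3 m1.py
```

```text
dryer [ 0.5371  0.1616 -0.1815] res [ 0.8 -0.6  0.3  0.5  0.2  0.6  0.8 -0.1 -0.7 -1.5 -1.3  1.1]
rail [ 0.496  -0.0622  0.086 ]
foot [ 0.5023 -0.0278  0.04  ]
hinge [0.5402 0.1788 0.056 ]
key [0.5201 0.3194 0.128 ]
blue len 0.179 origin [ 0.4827 -0.1718] yaw 0.135
green len 0.179 origin [ 0.4496 -0.2568] yaw 0.136
purple len 0.177 origin [ 0.4436 -0.3234] yaw -0.307
gold len 0.179 origin [ 0.4477 -0.4071] yaw -0.139
```

```bash
cat >> h.py <<'E'
def tool(yaw,tilt=None):
    "tool down, tool x at world yaw"
    c,s=np.cos(yaw),np.sin(yaw); x=np.array([c,s,0]); z=np.array([0,0,-1.]); return R.from_matrix(np.c_[x,np.cross(z,x),z])
D=np.array([.5371,.1616,-.1815])
try: D=np.load('dryer.npy')
except Exception: pass
def U(x,y,z):
    "unit frame mm -> world m"
    c,s=np.cos(D[2]),np.sin(D[2]); return np.array([D[0]+(c*x-s*y)/1e3,D[1]+(s*x+c*y)/1e3,z/1e3])
def H(a,x,y,z):
    "hinge frame mm at rack angle a -> world"
    return U(x,17.5+y*np.cos(a)+z*np.sin(a),56-y*np.sin(a)+z*np.cos(a))
E
python3 - <<'E'
from h import *
t=H(0,0,-245,30)
togo(t+[0,0,.12-.019],tool(D[2]))
E
```

```text
go [ 441.5 -414.8   35.2] [-0.002  0.001  0.545]
```

```bash
python3 -m creep '[[[0.5,40,-35,0,0,0,0.1],[0.5,75,-70,0,0,0,0.2],[0.5,110,-105,5,0,0,0.3],[0.5,145,-140,5,0,0,0.42],[0.5,180,-170,10,0,0,0.545]]]' 20
python3 - <<'E'
from h import *
st();t=H(0,0,-245,30)
togo(t+[0,0,.12-.019],tool(D[2]))
E
```

```text
time: 0.6
position: [0.3394, -0.3825, 0.2126]
tool_rot: [3.127, -0.292, 0.0]
ft_force: [1.1, -0.2, -0.5]
grip_width: 0.633
t 0.6 p [ 0.3394 -0.3825  0.2126] rv [ 3.127 -0.292  0.   ] f [ 1.1 -0.2 -0.5] g 0.633 q [ 0.97  0.04 -0.18  1.8   0.01  1.3  -0.97]
go [  94.5 -343.8   25.5] [ 0.    -0.    -0.005]
```

```bash
python3 -m creep '[[[0.5,13,-48,5,0,0,0],[0.5,26,-96,10,0,0,0],[0.5,39,-143,15,0,0,0],[0.5,52,-190,20,0,0,0],[0.5,65,-237,25,0,0,0]]]' 20
python3 -m creep '[[[0.5,13,-48,0,0,0,0],[0.5,25,-92,0,0,0,0],[0.5,25,-92,0,0,0,0],[0.5,25,-92,0,0,0,0]]]' 20
python3 - <<'E'
from h import *
st();t=H(0,0,-245,30)
togo(t+[0,0,.12-.019],tool(D[2]))
snap('wrist','w1.png')
for q in ((-245,30),(-210,-16)):print(proj('w1.png',H(0,0,*q)).round(0))
E
```

```text
time: 1.1
position: [0.4459, -0.1613, 0.1872]
tool_rot: [3.128, -0.284, -0.0]
ft_force: [1.1, -0.9, 0.2]
grip_width: 0.499
time: 1.5
position: [0.4867, -0.0761, 0.1872]
tool_rot: [3.129, -0.279, -0.001]
ft_force: [0.1, -1.1, 0.5]
grip_width: 0.497
t 1.5 p [ 0.4867 -0.0761  0.1872] rv [ 3.129e+00 -2.790e-01 -1.000e-03] f [ 0.1 -1.1  0.5] g 0.497 q [ 0.63  0.03 -0.53  1.86  0.02  1.25 -1.66]
go [  6.6 -15.3   0.2] [0.    0.001 0.003]
[296. 190.]
[262. 178.]
```

View pics/w1.png

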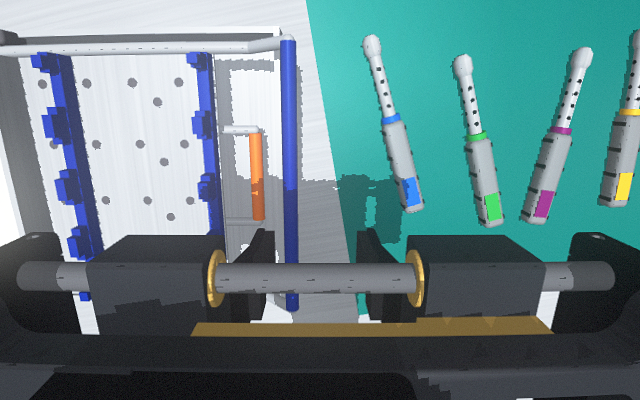

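```bash
cat > m2.py <<'E'
from h import *
from scipy.optimize import least_squares
exec(open('m1.py').read().split("best=")[0].split("from scipy")[1].join(["from scipy",""]))
g='w1.png'
ob2=[((288,38),(113,-227.5,86)),((256,130),(42,-192.5,42)),((258,220),(-42,-192.5,42)),((290,190),'rail')]
def res2(p):
    r=[res(p)]
    for u,q in ob2:
        if q=='rail':
            a=proj(g,X(p,(30,-227.5,86)));b=proj(g,X(p,(-30,-227.5,86))); t=(u[1]-a[1])/(b[1]-a[1]); r.append([(a+t*(b-a)-u)[0]*.7])
        else: r.append((proj(g,X(p,q))-u)*.5)
    return np.concatenate(r)
b=least_squares(res2,[.537,.1616,-.18]); print(b.x.round(4),b.fun.round(1)); np.save('dryer.npy',b.x)
for n,(h,e) in dict(blue=((371,38),(413,213)),green=((461,57),(491,226)),purple=((585,49),(533,223))).items():
    H_=at(g,*h,.009)[:2];E=at(g,*e,.009)[:2]; d=(H_-E)/np.linalg.norm(H_-E)
    print(n,'len',np.linalg.norm(H_-E).round(3),'origin',(H_-.134*d).round(4),(E+.05*d).round(4),'yaw',np.arctan2(d[1],d[0]).round(3))
E
python3 m2.py; python3 -c "
from h import *
togo(H(0,0,-245,30)-[0,0,.019],tool(D[2]))"
```

```text
[ 0.5387  0.1647 -0.1774] [-0.3 -1.4 -0.6 -0.3 -0.8 -0.2 -0.1 -0.9 -2.  -1.8 -2.3  0.9  0.5  0.8
  0.2  1.1  1.2 -0.8  1.4]
blue len 0.184 origin [ 0.4788 -0.169 ] [ 0.479  -0.1689] yaw 0.117
green len 0.183 origin [ 0.4472 -0.2537] [ 0.4481 -0.2536] yaw 0.121
purple len 0.183 origin [ 0.4401 -0.3217] [ 0.441 -0.322] yaw -0.3
go [  8.8 -20.4 120.1] [ 0.001  0.001 -0.004]
```

```bash
python3 -m creep '[[[0.5,9,-20,40,0,0,0],[0.5,9,-20,80,0,0,0],[0.5,9,-20,118,0,0,0],[0.5,9,-20,118,0,0,0],[0.15,9,-20,118,0,0,0]]]' 15
python3 -m creep '[[[0.05,0,0,0,0,0,0],[0.05,0,0,0,0,0,0],[0.05,0,0,0,0,0,0],[0.05,0,0,0,0,0,0]]]' 15
python3 - <<'E'
from h import *
s=st()
gp=R.from_rotvec(s['tool_rot']).apply([0,0,-.019])+s['position']
e=gp-H(0,0,-245,30); print('grasp off',e.round(4))
T=R.from_rotvec(s['tool_rot'])
for a in np.arange(.12,1.93,.12): print(a.round(2),(T.inv().apply(H(a,0,-245,30)-H(0,0,-245,30))*1e3).round(0))
E
```

```text
time: 2.05
position: [0.4988, -0.0605, 0.0697]
tool_rot: [3.128, -0.288, -0.002]
ft_force: [0.8, 0.0, 0.4]
grip_width: 0.466
time: 2.45
position: [0.5006, -0.0573, 0.0708]
tool_rot: [-3.126, 0.284, -0.005]
ft_force: [2.2, 7.7, 2.8]
grip_width: 0.131
t 2.45 p [ 0.5006 -0.0573  0.0708] rv [-3.126  0.284 -0.005] f [2.2 7.7 2.8] g 0.131 q [ 0.58  0.18 -0.55  1.97  0.11  1.02 -1.78]
grasp off [0.002  0.0018 0.0038]
0.12 [  0.  -5. -29.]
0.24 [  0. -14. -57.]
0.36 [  0. -27. -84.]
0.48 [   0.  -42. -110.]
0.6 [   0.  -60. -133.]
0.72 [   0.  -81. -154.]
0.84 [   0. -104. -172.]
0.96 [   0. -130. -188.]
1.08 [  -0. -157. -200.]
1.2 [  -0. -185. -209.]
1.32 [  -0. -214. -214.]
1.44 [  -0. -243. -216.]
1.56 [  -0. -273. -215.]
1.68 [  -1. -302. -209.]
1.8 [  -1. -330. -201.]
1.92 [  -1. -358. -189.]
```

```bash

python3 -m creep '[[[0.05,0,-5,-29,0,0,0],[0.05,0,-14,-57,0,0,0],[0.05,0,-27,-84,0,0,0],[0.05,0,-42,-110,0,0,0],[0.05,0,-60,-133,0,0,0]]]' 15
python3 - <<'E'
from h import *
s=st(); T=R.from_rotvec(s['tool_rot']); g=s['position']+T.apply([0,0,-.019])
for a in (.58,.6,.62,.64): print(a,togo(H(a,0,-245,30)-T.apply([0,0,-.019]),tool(D[2]))[0].round(0))
E
```

```text
time: 2.95
position: [0.5101, -0.002, 0.2032]
tool_rot: [3.125, -0.287, 0.001]
ft_force: [3.4, -4.1, -6.4]
grip_width: 0.127
t 2.95 p [ 0.5101 -0.002   0.2032] rv [ 3.125e+00 -2.870e-01  1.000e-03] f [ 3.4 -4.1 -6.4] g 0.127 q [ 0.54  0.07 -0.61  1.8   0.04  1.29 -1.83]
go [-1.2  1.9  6.9] [ 0.003 -0.001 -0.006]
0.58 [-1.  2.  7.]
go [-1.2 -1.3  3.1] [ 0.003 -0.001 -0.006]
0.6 [-1. -1.  3.]
go [-1.2 -4.6 -0.6] [ 0.003 -0.001 -0.006]
0.62 [-1. -5. -1.]
go [-1.2 -8.  -4.2] [ 0.003 -0.001 -0.006]
0.64 [-1. -8. -4.]
```

Tracking well; carry on along the arc.

```bash

python3 -m creep '[[[0.05,0,-21,-21,0,0,0],[0.05,0,-44,-39,0,0,0],[0.05,0,-70,-55,0,0,0],[0.05,0,-97,-67,0,0,0],[0.05,0,-125,-76,0,0,0]]]' 15
python3 -m creep '[[[0.05,0,-29,-5,0,0,0],[0.05,0,-58,-7,0,0,0],[0.05,0,-88,-6,0,0,0],[0.05,0,-117,0,0,0,0],[0.05,0,-145,8,0,0,0]]]' 15
python3 - <<'E'
from h import *
s=st(); T=R.from_rotvec(s['tool_rot'])
for a in (1.76,1.8,1.84,1.92): print(a,togo(H(a,0,-245,30)-T.apply([0,0,-.019]),tool(D[2]))[0].round(0))
E
```

```text
time: 3.45
position: [0.5329, 0.1182, 0.2826]
tool_rot: [3.119, -0.292, 0.004]
ft_force: [-4.5, -8.2, 9.6]
grip_width: 0.131
time: 3.95
position: [0.5603, 0.2667, 0.2733]
tool_rot: [-3.128, 0.285, -0.008]
ft_force: [1.7, -1.4, 2.3]
grip_width: 0.131
t 3.95 p [0.5603 0.2667 0.2733] rv [-3.128  0.285 -0.008] f [ 1.7 -1.4  2.3] g 0.131 q [ 0.13  0.32 -0.78  1.43  0.23  1.47 -2.4 ]
go [-3.2 11.1  1.3] [-0.002 -0.005 -0.005]
1.76 [-3. 11.  1.]
go [-3.2  1.8  4.5] [-0.002 -0.005 -0.005]
1.8 [-3.  2.  5.]
go [-3.3 -7.4  8.1] [-0.002 -0.005 -0.005]
1.84 [-3. -7.  8.]
go [ -3.4 -25.3  16.4] [-0.002 -0.005 -0.005]
1.92 [ -3. -25.  16.]
```

```bash

python3 -m creep '[[[0.05,-3,-13,7,0,0,0],[0.05,-3,-22,13,0,0,0],[0.05,-3,-22,13,0,0,0],[0.4,-3,-22,13,0,0,0],[0.45,-3,-22,13,0,0,0]]]' 15
python3 -m creep '[[[0.45,0,0,0,0,0,0],[0.45,0,0,-40,0,0,0],[0.45,0,20,-80,0,0,0],[0.45,0,50,-110,0,0,0],[0.45,0,50,-110,0,0,0]]]' 15
python3 - <<'E'
from h import *
s=st(); snap('wrist','w2.png'); snap('scene','s2.png'); 
for f in('w2.png','s2.png'):
  print([proj(f,H(1.92,x,*q)).round(0).tolist() for x in (-42,42) for q in ((-245,30),(-210,-16))])
togo(H(1.92,0,-210,-16)-[0,0,.019],tool(D[2]))
a=cv2.imread('pics/w2.png');b=cv2.imread('pics/s2.png')[80:300,240:540]
cv2.imwrite('pics/v2.png',np.vstack([cv2.resize(a,(480,300)),cv2.resize(b,(480,300))])) if 0 else cv2.imwrite('pics/v2.png',np.hstack([cv2.resize(a,(440,275)),cv2.resize(b,(360,275))]))
E
```

```text
time: 4.45
position: [0.5601, 0.2884, 0.2585]
tool_rot: [-3.127, 0.283, -0.003]
ft_force: [0.2, 0.8, 0.6]
grip_width: 0.241
time: 4.95
position: [0.5524, 0.2348, 0.372]
tool_rot: [3.127, -0.294, 0.01]
ft_force: [0.3, -0.7, -0.2]
grip_width: 0.452
t 4.95 p [0.5524 0.2348 0.372 ] rv [ 3.127 -0.294  0.01 ] f [ 0.3 -0.7 -0.2] g 0.452 q [ 0.17  0.26 -0.78  1.3   0.19  1.65 -2.34]
[[247.0, 250.0], [312.0, 241.0], [240.0, 151.0], [311.0, 148.0]]
[[419.0, 94.0], [404.0, 105.0], [441.0, 109.0], [424.0, 120.0]]
go [  1.   -0.8 127.7] [ 0.001 -0.    -0.006]
```

View pics/v2.png

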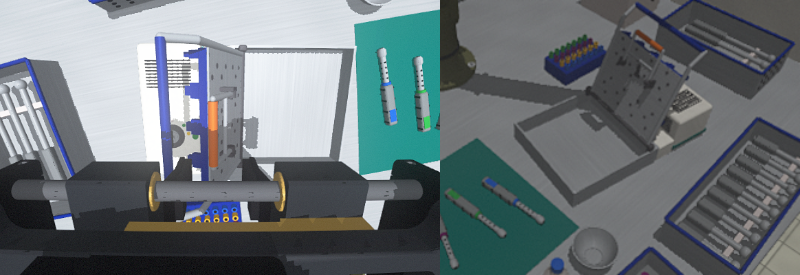

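```bash

python3 -m creep '[[[0.42,1,-1,45,0,0,0],[0.42,1,-1,90,0,0,0],[0.42,1,-1,120,0,0,0],[0.42,1,-1,127,0,0,0],[0.1,1,-1,127,0,0,0]]]' 8
python3 -m creep '[[[0.05,0,0,0,0,0,0],[0.05,0,0,0,0,0,0],[0.05,0,0,0,0,0,0],[0.05,0,0,0,0,0,0]]]' 8
python3 - <<'E'
from h import *
s=st(); T=R.from_rotvec(s['tool_rot'])
F=lambda b:H(1.92,0,-130-80*np.cos(b),-16-80*np.sin(b))
togo(F(0)-[0,0,.019])
for b in np.arange(0.15,2.1,.15): print(b.round(2),(T.inv().apply(F(b)-F(0))*1e3).round(0))
E
```

```text
time: 5.55
position: [0.5506, 0.2393, 0.2386]
tool_rot: [3.127, -0.282, -0.006]
ft_force: [-0.2, -0.3, 1.2]
grip_width: 0.381
time: 5.95
position: [0.5526, 0.2399, 0.242]
tool_rot: [-3.127, 0.284, -0.004]
ft_force: [0.2, 0.8, 3.4]
grip_width: 0.134
t 5.95 p [0.5526 0.2399 0.242 ] rv [-3.127  0.284 -0.004] f [0.2 0.8 3.4] g 0.134 q [ 0.18  0.29 -0.78  1.53  0.21  1.4  -2.36]
go [-0.4  2.1  2.2] [0. 0. 0.]
0.15 [ 0. 12. -3.]
0.3 [ 0. 23. -5.]
0.45 [ 0. 35. -4.]
0.6 [ 0. 47. -2.]
0.75 [ 0. 59.  1.]
0.9 [ 0. 69.  7.]
1.05 [ 0. 79. 14.]
1.2 [ 0. 88. 22.]
1.35 [ 0. 95. 32.]
1.5 [  0. 100.  42.]
1.65 [  0. 105.  54.]
1.8 [  0. 107.  65.]
1.95 [  0. 107.  77.]
2.1 [  0. 106.  89.]
```

```bash

python3 -m creep '[[[0.05,0,16,-3,0,0,0],[0.05,0,32,-4,0,0,0],[0.05,0,47,-1,0,0,0],[0.05,0,62,4,0,0,0],[0.05,0,76,12,0,0,0]]]' 8
python3 -m creep '[[[0.05,0,12,12,0,0,0],[0.05,0,21,24,0,0,0],[0.05,0,26,36,0,0,0],[0.05,0,27,36,0,0,0],[0.45,0,27,36,0,0,0]]]' 8
python3 -m creep '[[[0.45,0,0,0,0,0,0],[0.45,0,0,0,0,0,0],[0.45,0,0,0,0,0,0],[0.45,0,30,-50,0,0,0],[0.45,0,40,-100,0,0,0]]]' 8
python3 -m creep '[[[0.45,0,30,-50,0,0,0],[0.45,0,30,-50,0,0,0]]]' 8
python3 - <<'E'
from h import *
s=st(); snap('wrist','w3.png'); snap('scene','s3.png'); 
b=2.16;q=(-130-80*np.cos(b),-16-80*np.sin(b))
for f in('w3.png','s3.png'):
  print([proj(f,H(1.92,x,*q)).round(0).tolist() for x in (-42,42)])
togo(H(1.92,0,-245,30)+[0,0,.08],tool(D[2]))
a=cv2.imread('pics/w3.png');b=cv2.imread('pics/s3.png')[80:300,240:540]
cv2.imwrite('pics/v3.png',np.hstack([cv2.resize(a,(440,275)),cv2.resize(b,(360,275))]))
E
```

```text
time: 6.45
position: [0.5384, 0.1646, 0.2292]
tool_rot: [-3.128, 0.283, -0.003]
ft_force: [0.6, 2.1, -0.1]
grip_width: 0.132
time: 6.95
position: [0.533, 0.1376, 0.1923]
tool_rot: [3.128, -0.284, -0.002]
ft_force: [0.5, -1.2, -0.1]
grip_width: 0.171
time: 7.45
position: [0.525, 0.0988, 0.2833]
tool_rot: [3.127, -0.285, -0.007]
ft_force: [1.3, -0.6, -0.1]
grip_width: 0.444
time: 7.65
position: [0.5233, 0.0687, 0.3398]
tool_rot: [3.127, -0.291, 0.015]
ft_force: [0.3, 0.2, 0.1]
grip_width: 0.449
t 7.65 p [0.5233 0.0687 0.3398] rv [ 3.127 -0.291  0.015] f [0.3 0.2 0.1] g 0.449 q [ 0.48  0.06 -0.69  1.54  0.04  1.55 -1.96]
[[254.0, 220.0], [249.0, 142.0]]
[[371.0, 144.0], [389.0, 160.0]]
go [  -1.4 -225.2  -20.3] [-0.    -0.004 -0.006]
```

View pics/v3.png

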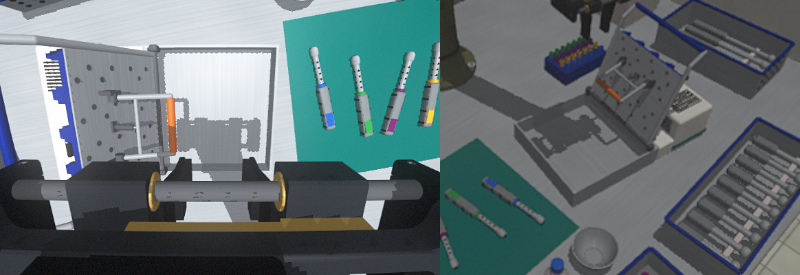

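```bash

python3 -m creep '[[[0.45,0,-45,-20,0,0,0],[0.45,0,-90,-20,0,0,0],[0.45,0,-135,-20,0,0,0],[0.45,0,-180,-20,0,0,0],[0.45,-1,-225,-20,0,0,0]]]' 15
python3 -m creep '[[[0.45,0,0,0,0,0,0]]]' 15
python3 - <<'E'
from h import *
s=st(); togo(H(1.92,0,-245,30)-[0,0,.019],tool(D[2]))
E
```

```text
time: 8.25
position: [0.5599, 0.2952, 0.3515]
tool_rot: [3.128, -0.282, -0.005]
ft_force: [1.3, -1.1, 0.5]
grip_width: 0.451
time: 8.35
position: [0.5566, 0.3018, 0.35]
tool_rot: [-3.127, 0.262, 0.012]
ft_force: [-0.9, 0.6, 0.0]
grip_width: 0.451
t 8.35 p [0.5566 0.3018 0.35  ] rv [-3.127  0.262  0.012] f [-0.9  0.6  0. ] g 0.451 q [ 0.07  0.36 -0.83  1.25  0.26  1.64 -2.45]
go [ 7.2  8.9 93. ] [-0.003  0.008  0.01 ]
```

```bash

python3 -m creep '[[[0.45,7,9,40,0,0,0],[0.45,7,9,80,0,0,0],[0.45,7,9,92,0,0,0],[0.45,7,9,92,0,0,0],[0.1,7,9,92,0,0,0]]]' 15
python3 -m creep '[[[0.05,0,0,0,0,0,0],[0.05,0,0,0,0,0,0],[0.05,0,0,0,0,0,0],[0.05,0,0,0,0,0,0]]]' 15
python3 - <<'E'
from h import *
s=st(); T=R.from_rotvec(s['tool_rot']); togo(H(1.92,0,-245,30)-[0,0,.019],tool(D[2]))
for a in np.arange(1.92,.3,-.12): print(a.round(2),(T.inv().apply(H(a,0,-245,30)-H(1.92,0,-245,30))*1e3).round(0))
E
```

```text
time: 8.85
position: [0.566, 0.2833, 0.2631]
tool_rot: [-3.128, 0.283, -0.001]
ft_force: [1.0, 1.0, 1.0]
grip_width: 0.419
time: 9.25
position: [0.5663, 0.2849, 0.2642]
tool_rot: [-3.125, 0.282, -0.005]
ft_force: [1.0, 5.5, 7.3]
grip_width: 0.132
t 9.25 p [0.5663 0.2849 0.2642] rv [-3.125  0.282 -0.005] f [1.  5.5 7.3] g 0.132 q [ 0.11  0.37 -0.82  1.41  0.27  1.47 -2.44]
go [-6.  -6.3  7.2] [-0.004 -0.003 -0.002]
1.92 [0. 0. 0.]
1.8 [  0.  27. -12.]
1.68 [  0.  55. -21.]
1.56 [  0.  85. -26.]
1.44 [  0. 114. -27.]
1.32 [  0. 144. -25.]
1.2 [  0. 173. -20.]
1.08 [  1. 201. -11.]
0.96 [  1. 228.   1.]
0.84 [  1. 253.  16.]
0.72 [  1. 277.  35.]
0.6 [  1. 298.  56.]
0.48 [  1. 316.  79.]
0.36 [  1. 331. 104.]
```

```bash

python3 -m creep '[[[0.05,0,27,-12,0,0,0],[0.05,0,55,-21,0,0,0],[0.05,0,85,-26,0,0,0],[0.05,0,114,-27,0,0,0],[0.05,0,144,-25,0,0,0]]]' 20
python3 -m creep '[[[0.05,0,29,5,0,0,0],[0.05,0,57,14,0,0,0],[0.05,0,84,26,0,0,0],[0.05,0,109,41,0,0,0],[0.05,0,121,50,0,0,0]]]' 20
python3 - <<'E'
from h import *
s=st(); T=R.from_rotvec(s['tool_rot'])
for a in (.8,.76,.6,.5,.43,.4): print(a,togo(H(a,0,-245,30)-T.apply([0,0,.019]),tool(D[2]))[0].round(0))
E
```

```text
time: 9.75
position: [0.5396, 0.1405, 0.2867]
tool_rot: [-3.128, 0.283, 0.0]
ft_force: [4.9, 3.1, -10.6]
grip_width: 0.13
time: 10.25
position: [0.5179, 0.0236, 0.2329]
tool_rot: [-3.122, 0.284, 0.002]
ft_force: [10.2, 11.4, -15.7]
grip_width: 0.127
t 10.25 p [0.5179 0.0236 0.2329] rv [-3.122e+00  2.840e-01  2.000e-03] f [ 10.2  11.4 -15.7] g 0.127 q [ 0.58  0.07 -0.7   1.74  0.04  1.35 -1.88]
go [ -4.5 -11.  -38.7] [-0.006  0.002 -0.004]
0.8 [ -5. -11. -39.]
go [ -4.5  -3.3 -32.6] [-0.006  0.002 -0.004]
0.76 [ -4.  -3. -33.]
go [-4.3 25.3 -5.4] [-0.006  0.002 -0.004]
0.6 [-4. 25. -5.]
go [-4.2 40.7 13.9] [-0.006  0.002 -0.004]
0.5 [-4. 41. 14.]
go [-4.2 50.4 28.2] [-0.006  0.002 -0.004]
0.43 [-4. 50. 28.]
go [-4.2 54.2 34.5] [-0.006  0.002 -0.004]
0.4 [-4. 54. 35.]
```

```bash

python3 -m creep '[[[0.05,-2,14,13,0,0,0],[0.05,-3,26,26,0,0,0],[0.05,-3,36,38,0,0,0],[0.05,-3,46,51,0,0,0],[0.05,-3,49,56,0,0,0]]]' 20
python3 -m creep '[[[0.05,0,0,0,0,0,0],[0.5,0,0,0,0,0,0],[0.5,0,0,0,0,0,0],[0.5,0,0,0,0,0,0]]]' 20
python3 -m creep '[[[0.5,0,0,-50,0,0,0],[0.5,0,0,-100,0,0,0],[0.5,0,40,-120,0,0,0],[0.5,0,80,-120,0,0,0],[0.5,0,120,-120,0,0,0]]]' 20
python3 - <<'E'
from h import *
s=st(); snap('top','t4.png'); snap('wrist','w4.png'); snap('scene','s4.png')
for f in('t4.png','w4.png','s4.png'):
  for a in (.34,.385,.43): print(f,a,[proj(f,H(a,x,*q)).round(0).tolist() for x,q in ((113,(-245,30)),(-113,(-245,30)))])
a=cv2.imread('pics/w4.png');b=cv2.imread('pics/s4.png')[120:300,240:480]
cv2.imwrite('pics/v4.png',np.vstack([np.hstack([cv2.resize(a,(440,275)),cv2.resize(b,(360,275))]),cv2.resize(cv2.imread('pics/t4.png')[115:236,150:450],(800,323))]))
E
```

```text
time: 10.75
position: [0.5094, -0.0226, 0.1795]
tool_rot: [-3.122, 0.282, -0.01]
ft_force: [13.1, 8.2, -8.5]
grip_width: 0.132
time: 11.15
position: [0.5056, -0.0268, 0.1807]
tool_rot: [3.127, -0.286, -0.003]
ft_force: [-0.0, 0.1, -0.3]
grip_width: 0.317
time: 11.65
position: [0.4843, -0.1456, 0.3024]
tool_rot: [3.127, -0.284, 0.002]
ft_force: [0.5, 0.7, -0.5]
grip_width: 0.497
t 11.65 p [ 0.4843 -0.1456  0.3024] rv [ 3.127e+00 -2.840e-01  2.000e-03] f [ 0.5  0.7 -0.5] g 0.497 q [ 0.77  0.   -0.53  1.66  0.    1.48 -1.51]
t4.png 0.34 [[299.0, 151.0], [284.0, 228.0]]
t4.png 0.385 [[298.0, 150.0], [282.0, 228.0]]
t4.png 0.43 [[295.0, 149.0], [280.0, 227.0]]
w4.png 0.34 [[170.0, 62.0], [199.0, 296.0]]
w4.png 0.385 [[158.0, 61.0], [190.0, 302.0]]
w4.png 0.43 [[146.0, 60.0], [181.0, 308.0]]
s4.png 0.34 [[355.0, 200.0], [307.0, 151.0]]
s4.png 0.385 [[357.0, 196.0], [309.0, 147.0]]
s4.png 0.43 [[359.0, 193.0], [311.0, 144.0]]
```

View pics/v4.png

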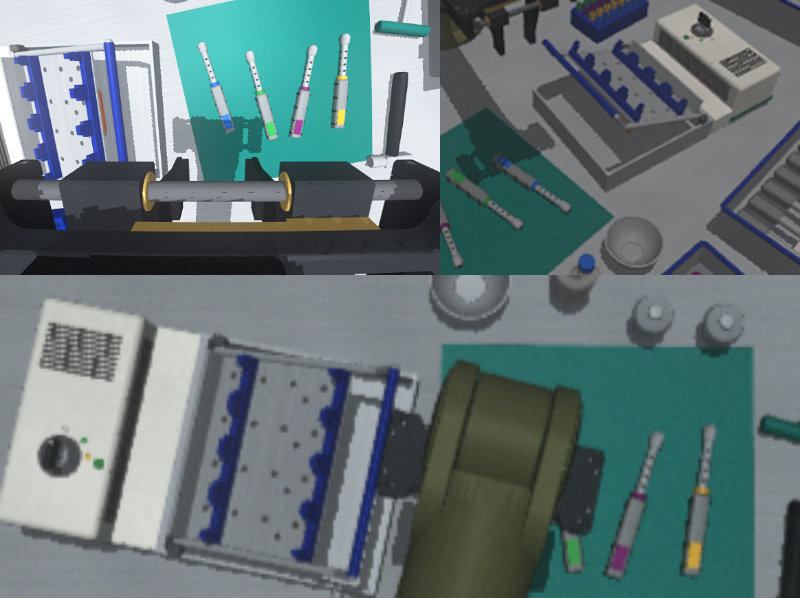

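```bash
cat > re.py <<'E'
import sys
from h import *
def meas(f,h,e,z=.009):
    a=at(f,*h,z)[:2];b=at(f,*e,z)[:2];d=(a-b)/np.linalg.norm(a-b);o=((a-.134*d)+(b+.05*d))/2
    return o,np.arctan2(d[1],d[0]),np.linalg.norm(a-b)
def pick(o,yaw,z=.004):
    d=np.array([np.cos(yaw),np.sin(yaw)]); return np.r_[np.array(o)+.03*d,z],tool(yaw)
def place(slot,up=0,a=.385,g=6):
    "TCP pose with reamer seated; g = axis height over TCP at pick, mm; balance grip"
    yaw=D[2]+np.pi/2; x=np.array([np.cos(yaw)*np.cos(a),np.sin(yaw)*np.cos(a),-np.sin(a)])
    z=np.array([-np.cos(yaw)*np.sin(a),-np.sin(yaw)*np.sin(a),-np.cos(a)]); y=np.cross(z,x)
    return H(a,slot,-123,25-g+up),R.from_matrix(np.c_[x,y,z])
E
python3 - <<'E'
from re_ import * if 0 else None
E
mv re.py rm.py; python3 - <<'E'
from rm import *
f='w4.png'
for n,h,e in(('blue',(294,60),(334,192)),('green',(365,74),(394,201)),('purple',(455,65),(431,198)),('gold',(502,48),(492,185))): 
    o,y,l=meas(f,h,e); print(n,o.round(4),y.round(3),l.round(3))
p,r=pick((.479,-.169),.117); togo(p+[0,0,.08],r)
E
```

```text
blue [ 0.4818 -0.169 ] 0.105 0.185
green [ 0.4495 -0.2531] 0.082 0.18
purple [ 0.4427 -0.3238] -0.278 0.182
gold [ 0.4475 -0.4063] -0.13 0.184
go [ 28.7  12.4 216.7] [ 0.001  0.001 -0.306]  File "<stdin>", line 0
SyntaxError: invalid syntax (<stdin>, line 1)
```

```bash

python3 -m creep '[[[0.5,10,4,45,0,0,-0.1],[0.5,20,8,90,0,0,-0.2],[0.5,29,12,135,0,0,-0.3],[0.5,29,12,180,0,0,-0.3],[0.5,29,12,215,0,0,-0.3]]]' 30
python3 -m creep '[[[0.5,0,0,0,0,0,0]]]' 30
python3 - <<'E'
from rm import *
st();p,r=pick((.480,-.169),.117); togo(p,r); snap('wrist','w5.png')
E
```

```text
time: 12.3
position: [0.51, -0.1595, 0.0833]
tool_rot: [-3.135, -0.188, 0.004]
ft_force: [-0.1, -0.7, 0.0]
grip_width: 0.499
time: 12.4
position: [0.5069, -0.1586, 0.0811]
tool_rot: [-3.131, -0.189, 0.015]
ft_force: [-0.8, 0.9, 0.3]
grip_width: 0.504
t 12.4 p [ 0.5069 -0.1586  0.0811] rv [-3.131 -0.189  0.015] f [-0.8  0.9  0.3] g 0.504 q [ 0.74  0.24 -0.54  1.89  0.14  1.07 -1.31]
go [ 2.8  7.6 77. ] [-0.005  0.009  0.003]
```

View pics/w5.png

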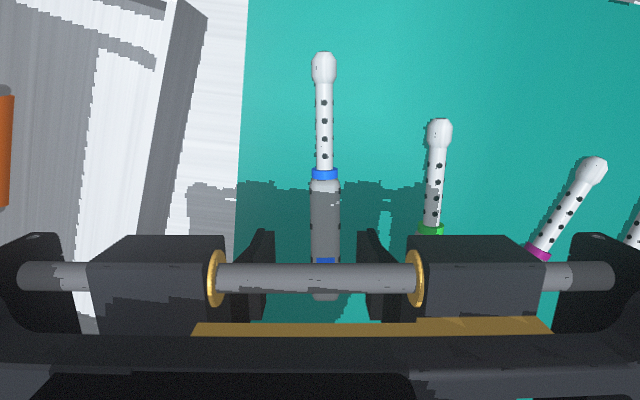

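Blue reamer stands between the open fingers: head tip at (323,52), collar at (324,172). I'll check the offset from that.

```bash
python3 - <<'E'
from rm import *
f='w5.png'
a=at(f,323,51,.009)[:2];b=at(f,325,180,.009)[:2];d=(a-b)/np.linalg.norm(a-b);print((a-.134*d).round(4),np.arctan2(d[1],d[0]).round(3),np.linalg.norm(a-b))
p,r=pick(a-.134*d,np.arctan2(d[1],d[0])); togo(p,r)
E
```

```text
[ 0.4826 -0.1702] 0.143 0.08731813126278824
go [ 2.5  7.2 80.3] [-0.003  0.005 -0.022]
```

```bash

python3 -m creep '[[[0.5,2,7,40,0,0,-0.02],[0.5,2,7,70,0,0,-0.02],[0.5,2,7,79,0,0,-0.02],[0.5,2,7,79,0,0,-0.02],[0.2,2,7,79,0,0,-0.02]]]' 40
python3 -m creep '[[[0.15,0,0,0,0,0,0],[0.15,0,0,0,0,0,0],[0.15,0,0,0,0,0,0],[0.15,0,0,-40,0,0,0],[0.15,0,0,-90,0,0,0]]]' 40
python3 - <<'E'
from rm import *
st();p,r=place(78,60); togo(p,r); 
E
```

```text
time: 12.95
position: [0.5159, -0.1677, 0.0094]
tool_rot: [3.132, 0.218, 0.005]
ft_force: [0.5, -0.4, 0.4]
grip_width: 0.464
time: 13.45
position: [0.5113, -0.1669, 0.0955]
tool_rot: [-3.131, -0.218, 0.009]
ft_force: [1.2, -1.2, -1.7]
grip_width: 0.247
t 13.45 p [ 0.5113 -0.1669  0.0955] rv [-3.131 -0.218  0.009] f [ 1.2 -1.2 -1.7] g 0.247 q [ 0.75  0.23 -0.54  1.86  0.13  1.09 -1.27]
go [ 126.  -237.1  -79.8] [-0.247 -0.33  -1.237]
```

```bash

python3 -m creep '[[[0.15,0,0,-50,0,0,-0.14],[0.15,0,0,-100,0,0,-0.28],[0.15,0,0,-150,0,0,-0.42],[0.15,20,-40,-160,0,0,-0.56],[0.15,40,-80,-160,0,0,-0.7]]]' 40
python3 - <<'E'
from rm import *
st();p,r=place(78,60,g=4); togo(p,r); 
E
```

```text
time: 13.95
position: [0.544, -0.0838, 0.2602]
tool_rot: [2.865, 1.278, 0.006]
ft_force: [0.9, 1.0, -2.9]
grip_width: 0.243
t 13.95 p [ 0.544  -0.0838  0.2602] rv [2.865 1.278 0.006] f [ 0.9  1.  -2.9] g 0.243 q [ 0.73  0.13 -0.68  1.63  0.09  1.4  -0.69]
go [166.2 -69.3  82.8] [-0.101 -0.375 -0.548]
```

```bash

python3 -m creep '[[[0.15,40,-17,5,-0.02,-0.075,-0.11],[0.15,80,-34,10,-0.04,-0.15,-0.22],[0.15,120,-50,20,-0.06,-0.225,-0.33],[0.15,150,-60,30,-0.08,-0.3,-0.44],[0.15,166,-69,40,-0.1,-0.375,-0.55]]]' 40
python3 -m creep '[[[0.15,0,0,0,0,0,0],[0.15,0,0,0,0,0,0]]]' 40
python3 - <<'E'
from rm import *
st();p,r=place(78,0,g=4); togo(p,r); snap('wrist','w6.png')
for y in (-55,-175):
  for x in (52,104): print(proj('w6.png',H(.385,x,y,37)).round(0))
E
```

```text
time: 14.45
position: [0.6029, 0.0901, 0.2159]
tool_rot: [2.191, 1.851, -0.433]
ft_force: [-0.3, 0.1, -2.0]
grip_width: 0.249
time: 14.65
position: [0.6016, 0.0882, 0.2157]
tool_rot: [2.197, 1.847, -0.434]
ft_force: [0.8, -0.3, -1.6]
grip_width: 0.243
t 14.65 p [0.6016 0.0882 0.2157] rv [ 2.197  1.847 -0.434] f [ 0.8 -0.3 -1.6] g 0.243 q [ 0.2   0.49 -0.8   1.43  0.61  1.65 -0.8 ]
go [12.5  3.3 96.3] [-0.007 -0.002  0.006]
[282.  94.]
[355.  94.]
[285. 250.]
[350. 251.]
```

View pics/w6.png

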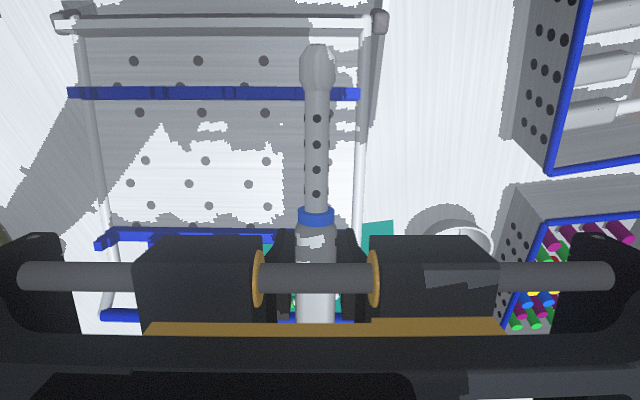

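```bash
python3 - <<'E'
from rm import *
im=cv2.imread('pics/w6.png').astype(int); b=(im[:,:,0]>im[:,:,2]+50)&(im[:,:,0]>im[:,:,1]+40)
for v in range(82,102): 
    c=np.where(b[v])[0]; s=np.split(c,np.where(np.diff(c)>1)[0]+1) if len(c) else []; print(v,[(int(k[0]),int(k[-1])) for k in s])
for n,q in dict(hinge=(0,0,0),comb36=(0,-55,36),comb19=(0,-55,19),h_l=(-131,0,0),h_r=(131,0,0)).items(): print(n,proj('w6.png',H(.385,*q)).round(1))
E
```

```text
82 [(562, 574)]
83 [(562, 574)]
84 [(562, 574)]
85 [(562, 573)]
86 [(113, 149), (154, 162), (164, 164), (172, 234), (236, 238), (240, 241), (243, 243), (251, 251), (562, 573)]
87 [(66, 78), (82, 302), (332, 343), (347, 357), (561, 573)]
88 [(66, 78), (84, 88), (97, 164), (166, 222), (224, 233), (235, 302), (332, 360), (561, 572)]
89 [(67, 78), (85, 89), (91, 91), (96, 150), (152, 163), (165, 302), (331, 360), (561, 572)]
90 [(67, 78), (84, 89), (93, 93), (97, 166), (168, 222), (224, 233), (235, 303), (331, 360), (561, 572)]
91 [(67, 78), (84, 89), (97, 150), (152, 152), (154, 166), (168, 233), (235, 303), (330, 360), (561, 572)]
92 [(67, 78), (85, 91), (93, 93), (97, 150), (152, 163), (166, 166), (168, 222), (224, 233), (236, 303), (330, 360), (560, 571)]
93 [(67, 79), (81, 81), (85, 89), (95, 95), (97, 150), (152, 153), (155, 164), (166, 234), (236, 303), (330, 360), (560, 571)]
94 [(68, 79), (85, 89), (97, 153), (155, 222), (224, 233), (236, 303), (330, 360), (560, 571)]
95 [(68, 79), (81, 81), (85, 89), (93, 93), (97, 150), (152, 153), (155, 163), (166, 166), (168, 222), (224, 233), (235, 303), (330, 360), (560, 571)]
96 [(68, 79), (85, 89), (97, 151), (154, 163), (165, 222), (224, 234), (236, 303), (330, 360), (560, 570)]
97 [(68, 80), (86, 89), (91, 91), (98, 153), (155, 163), (165, 166), (168, 303), (330, 360), (559, 570)]
98 [(81, 303), (330, 360), (559, 570)]
99 [(83, 127), (136, 145), (147, 147), (149, 150), (153, 153), (158, 218), (220, 303), (330, 359), (559, 570)]
100 [(335, 357), (559, 570)]
101 [(558, 569)]
hinge [219.1  22.5]
comb36 [209.2  93.9]
comb19 [216.3  94.7]
h_l [57.8 25.6]
h_r [387.4  23. ]
```

```bash
python3 - <<'E'
import cv2
im=cv2.imread('pics/w6.png'); cv2.imwrite('pics/c6.png',cv2.resize(im[0:120,40:400],(800,267),interpolation=cv2.INTER_CUBIC))
E
```

```text
(no output)
```

View pics/c6.png

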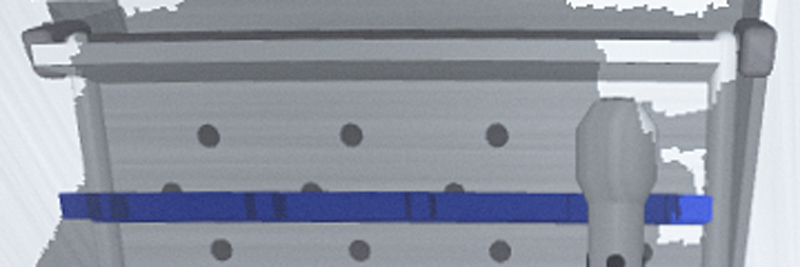

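```bash
python3 - <<'E'
from rm import *
s=ctrl.get_state(); T=R.from_rotvec(s['tool_rot'])
for g in(-4,4):
  for dx in (95,104,112): print(g,dx,proj('w6.png',s['position']+T.apply([dx/1e3,0,g/1e3])).round(0))
p,r=place(78,0,g=4); togo(p,r)
E
```

```text
-4 95 [315.  59.]
-4 104 [315.  37.]
-4 112 [315.  18.]
4 95 [315.  61.]
4 104 [315.  41.]
4 112 [315.  22.]
go [14.6  2.3 96.5] [-0.006 -0.001  0.003]
```

```bash

python3 -m creep '[[[0.15,13,2,20,0,0,0],[0.15,13,2,50,0,0,0],[0.15,13,2,75,0,0,0],[0.15,13,2,88,0,0,0],[0.15,13,2,93,0,0,0]]]' 40
python3 -m creep '[[[0.15,0,0,0,0,0,0]]]' 40
python3 - <<'E'
from rm import *
st();p,r=place(78,0,g=4); togo(p,r)
E
```

```text
time: 15.2
position: [0.5992, 0.0609, 0.1266]
tool_rot: [2.201, 1.837, -0.437]
ft_force: [-5.0, -0.2, 12.2]
grip_width: 0.244
time: 15.3
position: [0.6001, 0.0629, 0.1271]
tool_rot: [2.2, 1.84, -0.431]
ft_force: [1.2, 1.0, -2.2]
grip_width: 0.247
t 15.3 p [0.6001 0.0629 0.1271] rv [ 2.2    1.84  -0.431] f [ 1.2  1.  -2.2] g 0.247 q [ 0.23  0.53 -0.77  1.55  0.65  1.5  -0.85]
go [ 2.8 -0.4  4.8] [-0.005 -0.002  0.   ]
```

```bash

python3 -m creep '[[[0.15,2,0,4,0,0,0],[0.15,2,0,4,0,0,0],[0.38,2,0,4,0,0,0],[0.38,2,0,4,0,0,0]]]' 40
python3 -m creep '[[[0.38,0,0,0,0,0,0],[0.38,0,0,-30,0,0,0],[0.38,0,0,-80,0,0,0],[0.38,0,0,-120,0,0,0],[0.38,0,0,-120,0,0,0]]]' 40
python3 - <<'E'
from rm import *
s=st();snap('wrist','w7.png'); snap('top','t7.png')
for f in ('w7.png','t7.png'): print([proj(f,H(.385,78,*q)).round(0).tolist() for q in ((-19,25),(-29,33),(-203,25),(-203,34))])
p,r=pick((.4485,-.2535),.115); togo(p+[0,0,.20],r)
cv2.imwrite('pics/v7.png',np.hstack([cv2.resize(cv2.imread('pics/w7.png'),(480,300)),cv2.resize(cv2.imread('pics/t7.png')[120:240,200:328],(320,300))]))
E
```

```text
time: 15.7
position: [0.6004, 0.0652, 0.1224]
tool_rot: [2.198, 1.843, -0.429]
ft_force: [0.1, 0.2, 0.1]
grip_width: 0.34
time: 16.2
position: [0.61, 0.1132, 0.2381]
tool_rot: [2.197, 1.846, -0.418]
ft_force: [-0.4, -0.1, 0.4]
grip_width: 0.382
t 16.2 p [0.61   0.1132 0.2381] rv [ 2.197  1.846 -0.418] f [-0.4 -0.1  0.4] g 0.382 q [ 0.15  0.5  -0.81  1.36  0.62  1.7  -0.82]
[[312.0, 71.0], [312.0, 83.0], [312.0, 275.0], [312.0, 279.0]]
[[230.0, 153.0], [231.0, 153.0], [283.0, 160.0], [282.0, 160.0]]
go [-338.7  -65.3  167.9] [0.24  0.331 1.265]
```

View pics/v7.png

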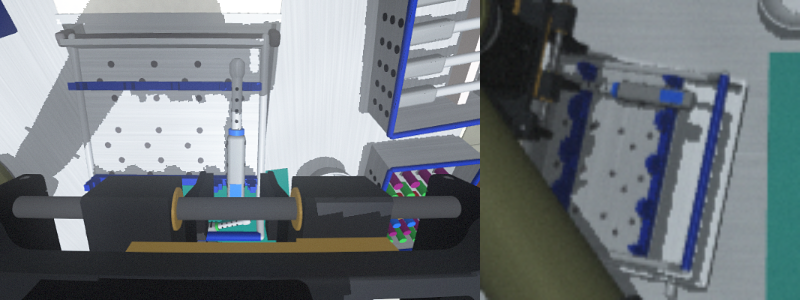

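```bash

python3 -m creep '[[[0.5,-45,-8,-10,0.025,0.035,0.13],[0.5,-90,-16,0,0.05,0.07,0.26],[0.5,-135,-24,20,0.075,0.105,0.39],[0.5,-180,-34,50,0.1,0.14,0.52],[0.5,-220,-42,75,0.12,0.165,0.64]]]' 40
python3 - <<'E'
from rm import *
st();p,r=pick((.4485,-.2535),.115); togo(p+[0,0,.20],r)
E
```

```text
time: 16.8
position: [0.5252, -0.1131, 0.2443]
tool_rot: [2.805, 1.078, -0.238]
ft_force: [0.7, 0.0, -0.8]
grip_width: 0.494
t 16.8 p [ 0.5252 -0.1131  0.2443] rv [ 2.805  1.078 -0.238] f [ 0.7  0.  -0.8] g 0.494 q [ 0.64  0.19 -0.68  1.63  0.29  1.48 -0.91]
go [-116.    67.    68.1] [0.12  0.168 0.616]
```

```bash
cat >> rm.py <<'E'
HUE=dict(green=(45,75),purple=(140,175),gold=(18,32),blue=(100,118))
def find(f,c):
    "coloured marks of one reamer -> pixel centroids (area>=6) and world at z"
    im=cv2.imread('pics/'+f); h=cv2.cvtColor(im,cv2.COLOR_BGR2HSV)
    m=cv2.inRange(h,(HUE[c][0],110,60),(HUE[c][1],255,255)); n,l,s,cc=cv2.connectedComponentsWithStats(m)
    return [(int(s[i,4]),cc[i].round(1).tolist(),at(f,*cc[i],.014)[:2].round(4).tolist()) for i in range(1,n) if s[i,4]>=12]
E
python3 - <<'E'
from rm import *
o={'blue':((.481,-.169),.12),'green':((.4485,-.2535),.115),'purple':((.4415,-.3225),-.295),'gold':((.4477,-.4066),-.135)}
for f in('w4.png','top0.png'):
  for c in HUE:
    (ox,y)=o[c]
    print(f,c,[(a,p,round(float((np.array(w)-ox)@[np.cos(y),np.sin(y)]),4),round(float((np.array(w)-ox)@[-np.sin(y),np.cos(y)]),4)) for a,p,w in find(f,c) if np.linalg.norm(np.array(w)-ox)<.15])
E
```

```text
w4.png green [(62, [378.0, 134.0], 0.0534, 0.0005), (202, [393.8, 187.5], -0.0257, -0.002)]
w4.png purple [(51, [443.2, 128.1], 0.0526, 0.0027), (195, [433.6, 184.5], -0.0261, 0.0005)]
w4.png gold [(69, [497.4, 112.9], 0.0513, 0.0035), (208, [495.6, 170.0], -0.0272, -0.0006)]
w4.png blue [(68, [311.8, 122.0], 0.0535, 0.0003), (222, [329.9, 176.4], -0.0251, -0.0006)]
top0.png green [(39, [364.4, 218.0], -0.0235, -0.0026)]
top0.png purple [(31, [382.0, 220.4], -0.0242, 0.0008)]
top0.png gold [(44, [409.7, 219.6], -0.0259, -0.0001)]
top0.png blue [(277, [300.8, 193.0], 0.0353, 0.1104), (13, [334.3, 183.6], 0.0536, 0.0007), (47, [337.9, 207.7], -0.0243, -0.002)]
```

```bash
cat >> rm.py <<'E'
def auto(f,c,near=None,rad=.1):
    b=[x for x in find(f,c) if near is None or np.linalg.norm(np.array(x[2])-near)<rad]; b.sort(key=lambda x:-x[0]); print(c,b[:4])
    if len(b)<2: return None
    q=np.array(b[0][2]);k=np.array(b[1][2]);d=(k-q)/np.linalg.norm(k-q); y=np.arctan2(d[1],d[0]); o=(q+.026*d+k-.053*d)/2
    print(c,'len(79)',round(np.linalg.norm(k-q)*1e3,1),'o',o.round(4),'yaw',y.round(3)); return o,y
E
python3 -m creep '[[[0.5,-30,17,15,0.025,0.035,0.13],[0.5,-60,34,30,0.05,0.07,0.26],[0.5,-90,51,45,0.075,0.105,0.39],[0.5,-116,67,60,0.1,0.14,0.52],[0.5,-116,67,68,0.12,0.168,0.62]]]' 40
python3 -m creep '[[[0.5,0,0,0,0,0,0]]]' 40
python3 - <<'E'
from rm import *
st(); snap('wrist','w8.png')
auto('w8.png','green',(.45,-.25)); auto('w8.png','purple',(.44,-.32)); auto('w8.png','gold',(.445,-.41))
p,r=pick((.4485,-.2535),.115); togo(p+[0,0,.08],r)
E
```

```text
time: 17.3
position: [0.4769, -0.2542, 0.2034]
tool_rot: [3.137, 0.162, -0.003]
ft_force: [-0.8, 0.4, -0.4]
grip_width: 0.501
time: 17.4
position: [0.4776, -0.2501, 0.203]
tool_rot: [-3.135, -0.175, 0.006]
ft_force: [0.1, 0.3, -0.6]
grip_width: 0.504
t 17.4 p [ 0.4776 -0.2501  0.203 ] rv [-3.135 -0.175  0.006] f [ 0.1  0.3 -0.6] g 0.504 q [ 0.89  0.13 -0.5   1.74  0.06  1.3  -1.08]
green [(300, [316.5, 223.0], [0.423, -0.258]), (103, [315.1, 153.2], [0.5016, -0.2476])]
green len(79) 79.3 o [ 0.4489 -0.2546] yaw 0.132
purple [(81, [394.7, 170.6], [0.4925, -0.3356]), (79, [367.2, 225.5], [0.4264, -0.3156])]
purple len(79) 69.1 o [ 0.4724 -0.3295] yaw 2.848
gold [(537, [416.4, 278.1], [0.3664, -0.3848]), (107, [443.9, 230.4], [0.4302, -0.4043]), (100, [462.8, 172.1], [0.4994, -0.4103])]
gold len(79) 66.7 o [ 0.3854 -0.3906] yaw -0.297
go [ -1.    2.1 120.1] [-0.001  0.002  0.003]
```

```bash

python3 -m creep '[[[0.5,-1,3,50,0,0,-0.015],[0.5,-1,3,100,0,0,-0.015],[0.5,-1,3,145,0,0,-0.015],[0.5,-1,3,180,0,0,-0.015],[0.5,-1,3,196,0,0,-0.015]]]' 40
python3 -m creep '[[[0.5,0,0,0,0,0,0],[0.2,0,0,0,0,0,0],[0.15,0,0,0,0,0,0],[0.15,0,0,0,0,0,0],[0.15,0,0,0,0,0,0]]]' 40
python3 - <<'E'
from rm import *
st();p,r=place(26,60); togo(p,r); 
E
```

```text
time: 17.95
position: [0.4793, -0.2469, 0.0061]
tool_rot: [-3.13, -0.22, 0.006]
ft_force: [0.1, 0.1, 0.9]
grip_width: 0.5
time: 18.45
position: [0.4819, -0.2506, 0.0112]
tool_rot: [3.133, 0.211, 0.005]
ft_force: [-0.6, 1.2, 3.8]
grip_width: 0.243
t 18.45 p [ 0.4819 -0.2506  0.0112] rv [3.133 0.211 0.005] f [-0.6  1.2  3.8] g 0.243 q [ 0.85  0.34 -0.47  1.92  0.19  0.92 -1.16]
go [ 116.7 -332.1 -164.6] [-0.239 -0.334 -1.243]
```

```bash

python3 -m creep '[[[0.15,0,0,-50,0,0,-0.1],[0.15,0,0,-100,0,0,-0.24],[0.15,10,-10,-148,0,0,-0.38],[0.15,20,-20,-195,0,0,-0.52],[0.15,35,-50,-225,0,0,-0.66]]]' 40
python3 -m creep '[[[0.15,35,-34,-5,0,0,0],[0.15,70,-68,-10,0,0,0],[0.15,105,-102,-10,0,0,0]]]' 40
python3 - <<'E'
from rm import *
st();p,r=place(26,60,g=3); togo(p,r); 
E
```

```text
time: 18.95
position: [0.5092, -0.1993, 0.2391]
tool_rot: [2.891, 1.213, 0.004]
ft_force: [-0.1, 0.1, -2.0]
grip_width: 0.242
time: 19.25
position: [0.5096, -0.0479, 0.2461]
tool_rot: [2.895, 1.213, 0.004]
ft_force: [1.5, -0.2, -1.0]
grip_width: 0.246
t 19.25 p [ 0.5096 -0.0479  0.2461] rv [2.895 1.213 0.004] f [ 1.5 -0.2 -1. ] g 0.246 q [ 0.77  0.05 -0.74  1.73  0.04  1.37 -0.76]
go [132.4 -70.1  67.8] [-0.112 -0.373 -0.593]
```

```bash

python3 -m creep '[[[0.15,35,-17,0,-0.02,-0.075,-0.12],[0.15,70,-36,5,-0.04,-0.15,-0.24],[0.15,100,-54,10,-0.06,-0.225,-0.36],[0.15,125,-66,20,-0.085,-0.3,-0.48],[0.15,132,-70,30,-0.112,-0.373,-0.59]]]' 40
python3 -m creep '[[[0.15,0,0,0,0,0,0],[0.15,0,0,0,0,0,0]]]' 40
python3 - <<'E'
from rm import *
s=st();p,r=place(26,0,g=3); togo(p,r); snap('wrist','w9.png')
T=R.from_rotvec(s['tool_rot'])
for dx in (-56,23): print(proj('w9.png',s['position']+T.apply([dx/1e3,0,0])).round(0))
print([x[:2] for x in find('w9.png','green')])
E
```

```text
time: 19.75
position: [0.5527, 0.0977, 0.2145]
tool_rot: [2.191, 1.846, -0.427]
ft_force: [-0.0, -0.2, -1.8]
grip_width: 0.243
time: 19.95
position: [0.552, 0.0936, 0.2146]
tool_rot: [2.201, 1.836, -0.429]
ft_force: [0.3, -0.5, -1.3]
grip_width: 0.248
t 19.95 p [0.552  0.0936 0.2146] rv [ 2.201  1.836 -0.429] f [ 0.3 -0.5 -1.3] g 0.248 q [ 0.28  0.41 -0.9   1.55  0.58  1.63 -0.86]
go [15.4  0.6 93.1] [-0.003 -0.001 -0.002]
[313. 335.]
[313. 206.]
[(446, [314.6, 215.5]), (33, [628.5, 243.4]), (117, [547.4, 319.9])]
```

```bash

python3 -m creep '[[[0.15,14,1,25,0,0,0],[0.15,14,1,60,0,0,0],[0.15,14,1,82,0,0,0],[0.15,14,1,90,0,0,0],[0.15,14,1,94,0,0,0]]]' 40
python3 -m creep '[[[0.15,0,0,0,0,0,0]]]' 40
python3 - <<'E'
from rm import *
st();p,r=place(26,0,g=3); togo(p,r)
E
```

```text
time: 20.5
position: [0.5494, 0.0701, 0.1292]
tool_rot: [2.203, 1.826, -0.429]
ft_force: [-11.1, 6.1, 39.8]
grip_width: 0.247
time: 20.6
position: [0.5494, 0.0702, 0.1294]
tool_rot: [2.203, 1.826, -0.428]
ft_force: [-9.7, 2.8, 25.1]
grip_width: 0.248
t 20.6 p [0.5494 0.0702 0.1294] rv [ 2.203  1.826 -0.428] f [-9.7  2.8 25.1] g 0.248 q [ 0.3   0.46 -0.87  1.67  0.63  1.48 -0.91]
go [ 5.3 -1.3  5.2] [-0.     0.002 -0.009]
```

```bash

python3 -m creep '[[[0.15,0,0,-2,0,0,0],[0.15,0,0,-2,0,0,0]]]' 40
python3 - <<'E'
from rm import *
s=st();p,r=place(26,0,g=3); togo(p,r); f='w10.png'; snap('wrist',f)
print([proj(f,H(.385,26,*q)).round(0).tolist() for q in ((-19,25),(-55,36),(-100,34))])
cv2.imwrite('pics/c10.png',cv2.resize(cv2.imread('pics/'+f)[0:300,180:560],(760,600),interpolation=cv2.INTER_CUBIC))
E
```

```text
time: 20.8
position: [0.5496, 0.0703, 0.1295]
tool_rot: [2.203, 1.827, -0.428]
ft_force: [-6.4, 0.8, 15.7]
grip_width: 0.242
t 20.8 p [0.5496 0.0703 0.1295] rv [ 2.203  1.827 -0.428] f [-6.4  0.8 15.7] g 0.242 q [ 0.3   0.46 -0.87  1.67  0.63  1.48 -0.91]
go [ 5.2 -1.4  5.4] [-0.001  0.001 -0.009]
[[307.0, 23.0], [308.0, 105.0], [309.0, 200.0]]
```

View pics/c10.png

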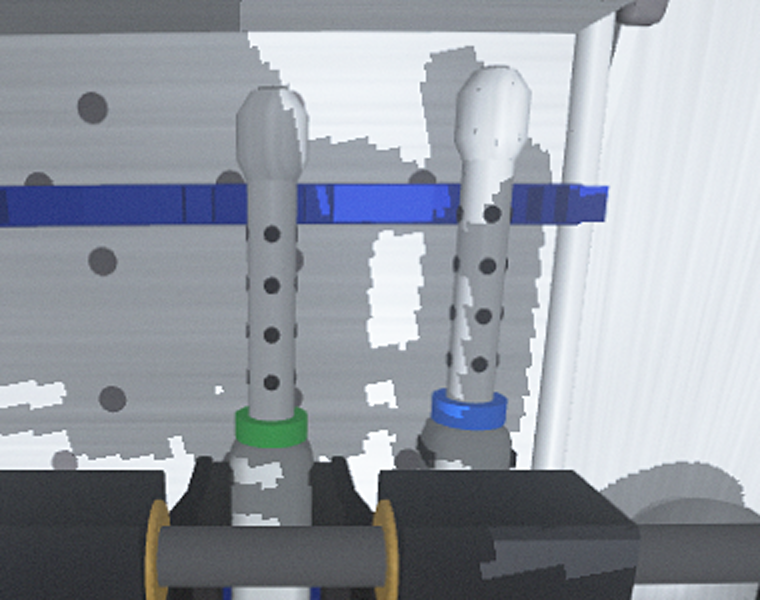

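```bash

python3 -m creep '[[[0.38,2,-1,-2,0,0,0],[0.38,2,-1,-2,0,0,0],[0.38,2,-1,-2,0,0,0],[0.38,2,-1,-40,0,0,0],[0.38,2,-1,-85,0,0,0]]]' 40
python3 -m creep '[[[0.38,0,0,-30,0,0,0],[0.38,0,0,-30,0,0,0]]]' 40
python3 - <<'E'
from rm import *
s=st();f='w11.png'; snap('wrist',f); snap('top','t11.png')
for c,x in(('green',26),('blue',78)):
  print(c,[b[:2] for b in find(f,c)],[proj(f,H(.385,x,*q)).round(0).tolist() for q in ((-100,34),(-179,34),(-19,25))])
p,r=pick((.4415,-.3225),-.295); togo(p+[0,0,.20],r)
E
```

```text
time: 21.35
position: [0.5535, 0.1032, 0.2017]
tool_rot: [2.203, 1.834, -0.436]
ft_force: [0.2, -0.5, -0.1]
grip_width: 0.375
time: 21.55
position: [0.5581, 0.1191, 0.2343]
tool_rot: [2.2, 1.836, -0.418]
ft_force: [-0.1, 0.9, -0.5]
grip_width: 0.383
t 21.55 p [0.5581 0.1191 0.2343] rv [ 2.2    1.836 -0.418] f [-0.1  0.9 -0.5] g 0.383 q [ 0.23  0.43 -0.91  1.49  0.59  1.68 -0.88]
green [(147, [315.1, 179.6]), (126, [561.0, 255.6]), (197, [314.9, 255.9]), (149, [548.0, 313.6]), (118, [531.9, 318.1])] [[312.0, 170.0], [312.0, 256.0], [311.0, 68.0]]
blue [(2861, [27.3, 26.0]), (2597, [597.1, 102.5]), (1764, [228.2, 112.1]), (508, [346.6, 112.0]), (262, [398.8, 112.4]), (170, [374.4, 174.5]), (818, [584.6, 228.8]), (74, [387.3, 239.5]), (332, [244.9, 239.1]), (332, [292.4, 243.3]), (410, [337.4, 244.4]), (67, [376.6, 248.4]), (341, [533.3, 302.9]), (29, [556.7, 293.2]), (1083, [316.0, 315.7]), (37, [541.3, 333.2])] [[374.0, 169.0], [370.0, 256.0], [376.0, 68.0]]
go [-412.7   -4.7  195. ] [0.323 0.288 1.662]
```

```bash

python3 -m creep '[[[0.5,-45,0,-10,0.025,0.023,0.13],[0.5,-90,0,0,0.05,0.046,0.26],[0.5,-135,0,20,0.075,0.07,0.39],[0.5,-180,0,50,0.1,0.09,0.52],[0.5,-220,0,75,0.125,0.11,0.65]]]' 40
python3 - <<'E'
from rm import *
st();p,r=pick((.4415,-.3225),-.295); togo(p+[0,0,.20],r)
E
```

```text
time: 22.15
position: [0.5134, -0.1138, 0.2417]
tool_rot: [2.776, 1.039, -0.294]
ft_force: [1.2, -0.1, 0.3]
grip_width: 0.502
t 22.15 p [ 0.5134 -0.1138  0.2417] rv [ 2.776  1.039 -0.294] f [ 1.2 -0.1  0.3] g 0.502 q [ 0.67  0.19 -0.75  1.65  0.34  1.51 -0.97]
go [-159.9  130.3   89.5] [0.198 0.179 1.006]
```

```bash

python3 -m creep '[[[0.5,-32,26,18,0.028,0.025,0.14],[0.5,-64,52,36,0.056,0.05,0.28],[0.5,-96,78,54,0.084,0.075,0.42],[0.5,-128,104,72,0.112,0.1,0.56],[0.5,-160,130,89,0.14,0.125,0.7]]]' 40
python3 - <<'E'
from rm import *
st();p,r=pick((.4415,-.3225),-.295); togo(p+[0,0,.20],r)
E
```

```text
time: 22.65
position: [0.4708, -0.3306, 0.2041]
tool_rot: [3.092, 0.015, -0.098]
ft_force: [0.8, -0.1, 0.2]
grip_width: 0.503
t 22.65 p [ 0.4708 -0.3306  0.2041] rv [ 3.092  0.015 -0.098] f [ 0.8 -0.1  0.2] g 0.503 q [ 0.96  0.23 -0.51  1.63  0.19  1.35 -1.15]
go [-0.6  0.6  0.1] [0.057 0.056 0.305]
```

```bash

python3 -m creep '[[[0.5,0,0,0,0.03,0.03,0.15],[0.5,0,0,0,0.057,0.056,0.305],[0.5,0,0,0,0.057,0.056,0.305]]]' 40
python3 - <<'E'
from rm import *
st(); snap('wrist','w12.png'); snap('top','t12.png')
a=auto('w12.png','purple',(.44,-.32)); auto('w12.png','gold',(.445,-.41),.07)
p,r=pick(*a) if a else pick((.4415,-.3225),-.295); togo(p,r)
E
```

```text
time: 22.95
position: [0.4704, -0.3302, 0.2042]
tool_rot: [3.107, -0.459, -0.002]
ft_force: [-0.1, -0.6, 0.1]
grip_width: 0.5
t 22.95 p [ 0.4704 -0.3302  0.2042] rv [ 3.107e+00 -4.590e-01 -2.000e-03] f [-0.1 -0.6  0.1] g 0.5 q [ 0.98  0.2  -0.48  1.65  0.1   1.31 -1.37]
purple [(277, [313.8, 224.4], [0.4165, -0.3126]), (83, [314.4, 154.9], [0.4924, -0.3364])]
purple len(79) 79.5 o [ 0.4416 -0.3205] yaw -0.304
gold [(326, [389.6, 199.1], [0.4207, -0.4023]), (106, [381.0, 128.1], [0.4992, -0.4117])]
gold len(79) 79.1 o [ 0.4465 -0.4054] yaw -0.119
go [ -1.5   1.4 201. ] [0.001 0.    0.018]
```

```bash

python3 -m creep '[[[0.5,-1,1,50,0,0,0.015],[0.5,-1,1,100,0,0,0.015],[0.5,-1,1,148,0,0,0.015],[0.5,-1,1,185,0,0,0.015],[0.5,-1,1,200,0,0,0.015]]]' 40
python3 -m creep '[[[0.5,0,0,0,0,0,0],[0.2,0,0,0,0,0,0],[0.15,0,0,0,0,0,0],[0.15,0,0,0,0,0,0],[0.15,0,0,0,0,0,0]]]' 40
python3 - <<'E'
from rm import *
st();p,r=place(-26,60); togo(p,r); 
E
```

```text
time: 23.55
position: [0.47, -0.3262, 0.0018]
tool_rot: [-3.105, 0.465, 0.008]
ft_force: [-0.0, 1.0, 0.4]
grip_width: 0.505
time: 24.05
position: [0.4734, -0.3299, 0.0078]
tool_rot: [3.103, -0.472, 0.007]
ft_force: [-0.0, 0.5, 3.4]
grip_width: 0.246
t 24.05 p [ 0.4734 -0.3299  0.0078] rv [ 3.103 -0.472  0.007] f [-0.   0.5  3.4] g 0.246 q [ 0.94  0.4  -0.44  1.84  0.21  0.94 -1.47]
go [-101.4 -421.8 -169.1] [-0.32  -0.289 -1.673]
```

```bash

python3 -m creep '[[[0.15,0,0,-50,0,0,-0.1],[0.15,0,0,-100,0,0,-0.24],[0.15,0,-10,-148,0,0,-0.38],[0.15,0,-30,-190,0,0,-0.52],[0.15,-5,-65,-220,0,0,-0.66]]]' 40
python3 -m creep '[[[0.15,15,-45,-5,0,0,-0.14],[0.15,30,-90,-10,0,0,-0.28],[0.15,45,-135,-10,0,0,-0.42]]]' 40
python3 - <<'E'
from rm import *
st();p,r=place(-26,60,g=1); togo(p,r); 
E
```

```text
time: 24.55
position: [0.4869, -0.2675, 0.2296]
tool_rot: [3.085, 0.561, 0.006]
ft_force: [-0.1, -0.6, -0.6]
grip_width: 0.245
time: 24.85
position: [0.4815, -0.121, 0.2369]
tool_rot: [2.9, 1.199, 0.003]
ft_force: [1.4, 1.0, -1.1]
grip_width: 0.244
t 24.85 p [ 0.4815 -0.121   0.2369] rv [2.9   1.199 0.003] f [ 1.4  1.  -1.1] g 0.244 q [ 0.94  0.01 -0.75  1.78  0.01  1.35 -0.6 ]
go [ 174.1 -146.4   56.3] [-0.113 -0.372 -0.603]
```

```bash

python3 -m creep '[[[0.15,36,-30,-8,-0.02,-0.075,-0.12],[0.15,72,-60,-8,-0.04,-0.15,-0.24],[0.15,108,-90,-5,-0.06,-0.225,-0.36],[0.15,142,-120,5,-0.085,-0.3,-0.48],[0.15,172,-146,20,-0.112,-0.373,-0.6]]]' 40
python3 -m creep '[[[0.15,0,0,0,0,0,0],[0.15,0,0,0,0,0,0]]]' 40
python3 - <<'E'
from rm import *
s=st();p,r=place(-26,0,g=1); togo(p,r); f='w13.png'; snap('wrist',f); print([x[:2] for x in find(f,'purple')])
E
```

```text
time: 25.35
position: [0.5024, 0.1041, 0.2167]
tool_rot: [2.2, 1.833, -0.429]
ft_force: [0.4, -0.1, -0.5]
grip_width: 0.247
time: 25.55
position: [0.5004, 0.1049, 0.2143]
tool_rot: [2.201, 1.84, -0.433]
ft_force: [1.2, -1.1, -1.3]
grip_width: 0.249
t 25.55 p [0.5004 0.1049 0.2143] rv [ 2.201  1.84  -0.433] f [ 1.2 -1.1 -1.3] g 0.249 q [ 0.37  0.35 -1.03  1.65  0.54  1.62 -0.91]
go [13.4  1.7 91.5] [-0.006 -0.001  0.   ]
[(34, [2.0, 18.5]), (66, [314.6, 222.4]), (25, [637.7, 228.0]), (131, [633.3, 241.3])]
```

```bash

python3 -m creep '[[[0.15,17,2,25,0,0,0],[0.15,17,2,58,0,0,0],[0.15,17,2,78,0,0,0],[0.15,17,2,86,0,0,0],[0.15,17,2,89,0,0,0]]]' 40
python3 -m creep '[[[0.15,0,0,0,0,0,0]]]' 40
python3 - <<'E'
from rm import *
st();p,r=place(-26,0,g=1); togo(p,r)
E
```

```text
time: 26.1
position: [0.5003, 0.0816, 0.127]
tool_rot: [2.209, 1.825, -0.433]
ft_force: [-0.0, 0.1, -1.5]
grip_width: 0.251
time: 26.2
position: [0.5006, 0.0832, 0.1277]
tool_rot: [2.208, 1.827, -0.431]
ft_force: [-0.4, -0.2, -1.5]
grip_width: 0.247
t 26.2 p [0.5006 0.0832 0.1277] rv [ 2.208  1.827 -0.431] f [-0.4 -0.2 -1.5] g 0.247 q [ 0.38  0.41 -0.99  1.77  0.61  1.47 -0.97]
go [ 0.7 -2.9  3.2] [-0.005 -0.    -0.01 ]
```

```bash

python3 -m creep '[[[0.15,3,-1.5,2,0,0,-0.005],[0.15,3,-1.5,2,0,0,-0.005],[0.38,3,-1.5,2,0,0,-0.005],[0.38,3,-1.5,2,0,0,-0.005],[0.38,3,-1.5,2,0,0,-0.005]]]' 40
python3 -m creep '[[[0.38,0,0,-40,0,0,0],[0.38,0,0,-80,0,0,0],[0.38,0,0,-110,0,0,0],[0.38,0,0,-110,0,0,0]]]' 40
python3 - <<'E'
from rm import *
s=st();f='w14.png'; snap('wrist',f); snap('top','t14.png')
for c,x in(('green',26),('purple',-26)):
  print(c,[b[:2] for b in find(f,c)],[proj(f,H(.385,x,*q)).round(0).tolist() for q in ((-100,34),(-179,34),(-19,25))])
p,r=pick((.4465,-.4054),-.12); togo(p+[0,0,.20],r)
E
```

```text
time: 26.7
position: [0.499, 0.0866, 0.124]
tool_rot: [2.201, 1.837, -0.433]
ft_force: [0.3, -0.1, -0.3]
grip_width: 0.367
time: 27.1
position: [0.5083, 0.1302, 0.2295]
tool_rot: [2.2, 1.838, -0.422]
ft_force: [0.4, 0.6, -0.9]
grip_width: 0.381
t 27.1 p [0.5083 0.1302 0.2295] rv [ 2.2    1.838 -0.422] f [ 0.4  0.6 -0.9] g 0.381 q [ 0.32  0.38 -1.03  1.6   0.55  1.66 -0.94]
green [(19, [1.2, 53.5]), (146, [375.1, 184.6])] [[374.0, 175.0], [370.0, 262.0], [376.0, 72.0]]
purple [(174, [4.4, 18.2]), (276, [13.2, 45.2]), (124, [314.4, 174.8]), (43, [636.8, 232.7]), (223, [625.0, 238.5]), (255, [313.0, 254.0])] [[311.0, 175.0], [312.0, 262.0], [311.0, 72.0]]
go [-486.1   66.3  220. ] [0.287 0.311 1.491]
```

```bash

python3 -m creep '[[[0.5,-45,5,-12,0.025,0.027,0.13],[0.5,-90,10,-5,0.05,0.054,0.26],[0.5,-135,15,10,0.075,0.08,0.39],[0.5,-180,20,40,0.1,0.107,0.52],[0.5,-225,28,70,0.125,0.135,0.65]]]' 40
python3 - <<'E'
from rm import *
st();p,r=pick((.4465,-.4054),-.12); togo(p+[0,0,.20],r)
E
```

```text
time: 27.7
position: [0.4911, -0.103, 0.2459]
tool_rot: [2.793, 1.047, -0.271]
ft_force: [1.6, 0.3, -0.1]
grip_width: 0.498
t 27.7 p [ 0.4911 -0.103   0.2459] rv [ 2.793  1.047 -0.271] f [ 1.6  0.3 -0.1] g 0.498 q [ 0.8   0.14 -0.85  1.69  0.3   1.5  -0.96]
go [-196.3  215.4  103.4] [0.162 0.177 0.834]
```

```bash

python3 -m creep '[[[0.5,-31,34,16,0.027,0.029,0.135],[0.5,-62,68,32,0.054,0.058,0.27],[0.5,-93,102,48,0.081,0.088,0.41],[0.5,-124,136,65,0.108,0.117,0.55],[0.5,-155,170,82,0.135,0.147,0.69]]]' 40
python3 - <<'E'
from rm import *
st();p,r=pick((.4465,-.4054),-.12); togo(p+[0,0,.20],r)
E
```

```text
time: 28.2
position: [0.4803, -0.3444, 0.2116]
tool_rot: [3.118, 0.036, -0.052]
ft_force: [1.6, 0.0, 1.8]
grip_width: 0.497
t 28.2 p [ 0.4803 -0.3444  0.2116] rv [ 3.118  0.036 -0.052] f [1.6 0.  1.8] g 0.497 q [ 1.06  0.26 -0.6   1.59  0.19  1.36 -1.12]
go [-5.2 64.3  9.2] [0.025 0.032 0.143]
```

```bash

python3 -m creep '[[[0.5,-2,35,4,0.012,0.016,0.07],[0.5,-5,64,9,0.025,0.032,0.14],[0.5,-5,64,9,0.025,0.032,0.14],[0.5,-5,64,9,0.025,0.032,0.14]]]' 40
python3 - <<'E'
from rm import *
st(); snap('wrist','w15.png')
a=auto('w15.png','gold',(.445,-.41),.07)
p,r=pick(*a) if a else pick((.4465,-.4054),-.12); togo(p,r)
E
```

```text
time: 28.6
position: [0.4771, -0.4068, 0.204]
tool_rot: [-3.136, 0.176, 0.002]
ft_force: [0.4, 1.0, -0.0]
grip_width: 0.495
t 28.6 p [ 0.4771 -0.4068  0.204 ] rv [-3.136e+00  1.760e-01  2.000e-03] f [ 0.4  1.  -0. ] g 0.495 q [ 1.11  0.33 -0.55  1.52  0.18  1.34 -1.15]
gold [(320, [316.0, 224.2], [0.4209, -0.4016]), (105, [318.1, 155.1], [0.499, -0.4126])]
gold len(79) 78.9 o [ 0.4466 -0.4052] yaw -0.14
go [ -1.4   4.4 200.8] [-0.001  0.     0.031]
```

```bash

python3 -m creep '[[[0.5,-1,4,50,0,0,0.03],[0.5,-1,4,100,0,0,0.03],[0.5,-1,4,148,0,0,0.03],[0.5,-1,4,185,0,0,0.03],[0.5,-1,4,200,0,0,0.03]]]' 40
python3 -m creep '[[[0.5,0,0,0,0,0,0],[0.2,0,0,0,0,0,0],[0.15,0,0,0,0,0,0],[0.15,0,0,0,0,0,0],[0.15,0,0,0,0,0,0]]]' 40
python3 - <<'E'
from rm import *
st();p,r=place(-78,60); togo(p,r); 
E
```

```text
time: 29.15
position: [0.4758, -0.4065, 0.002]
tool_rot: [-3.131, 0.214, 0.006]
ft_force: [-0.7, 0.0, -0.2]
grip_width: 0.498
time: 29.65
position: [0.4788, -0.4109, 0.008]
tool_rot: [3.131, -0.219, 0.006]
ft_force: [-0.0, 1.9, 5.2]
grip_width: 0.247
t 29.65 p [ 0.4788 -0.4109  0.008 ] rv [ 3.131 -0.219  0.006] f [-0.   1.9  5.2] g 0.247 q [ 1.06  0.51 -0.5   1.7   0.29  0.99 -1.25]
go [-100.7 -514.1 -169.1] [-0.29  -0.307 -1.514]
```

```bash

python3 -m creep '[[[0.15,0,0,-50,0,0,-0.1],[0.15,0,0,-100,0,0,-0.24],[0.15,0,-10,-148,0,0,-0.38],[0.15,0,-35,-190,0,0,-0.52],[0.15,0,-75,-220,0,0,-0.66]]]' 40
python3 -m creep '[[[0.15,20,-45,-5,0,0,-0.14],[0.15,40,-90,-10,0,0,-0.28],[0.15,60,-130,-10,0,0,-0.42],[0.15,80,-170,-10,0,0,-0.5],[0.15,95,-205,-10,0,0,-0.5]]]' 40
python3 - <<'E'
from rm import *
st();p,r=place(-78,60,g=1); togo(p,r); 
E
```

```text
time: 30.15
position: [0.4875, -0.3385, 0.2294]
tool_rot: [3.03, 0.807, 0.004]
ft_force: [0.8, -0.8, -1.1]
grip_width: 0.245
time: 30.65
position: [0.4679, -0.108, 0.2358]
tool_rot: [2.736, 1.537, -0.0]
ft_force: [-0.1, 0.4, -1.8]
grip_width: 0.249
t 30.65 p [ 0.4679 -0.108   0.2358] rv [ 2.736  1.537 -0.   ] f [-0.1  0.4 -1.8] g 0.249 q [ 1.11 -0.03 -0.91  1.81 -0.02  1.35 -0.34]
go [ 181.1 -130.9   55.1] [-0.069 -0.379 -0.366]
```

```bash

python3 -m creep '[[[0.15,36,-27,-8,-0.014,-0.075,-0.073],[0.15,72,-54,-8,-0.028,-0.15,-0.146],[0.15,110,-80,-5,-0.042,-0.225,-0.22],[0.15,146,-107,5,-0.056,-0.3,-0.29],[0.15,180,-131,20,-0.07,-0.379,-0.366]]]' 40
python3 -m creep '[[[0.15,0,0,0,0,0,0],[0.15,0,0,0,0,0,0]]]' 40
python3 - <<'E'
from rm import *
s=st();p,r=place(-78,0,g=1); togo(p,r); f='w16.png'; snap('wrist',f); print([x[:2] for x in find(f,'gold')])
E
```

```text
time: 31.15
position: [0.4515, 0.1078, 0.2191]
tool_rot: [2.211, 1.828, -0.414]
ft_force: [0.1, -1.5, -0.7]
grip_width: 0.244
time: 31.35
position: [0.45, 0.1087, 0.2162]
tool_rot: [2.211, 1.841, -0.419]
ft_force: [-0.4, -0.3, -2.0]
grip_width: 0.246
t 31.35 p [0.45   0.1087 0.2162] rv [ 2.211  1.841 -0.419] f [-0.4 -0.3 -2. ] g 0.246 q [ 0.58  0.29 -1.25  1.75  0.5   1.61 -0.95]
go [17.8 -0.1 91.6] [-0.005 -0.013 -0.004]
[(278, [77.8, 6.3]), (524, [315.3, 216.8]), (386, [374.2, 279.8]), (329, [255.8, 283.7]), (5403, [336.1, 328.2])]
```

```bash

python3 -m creep '[[[0.15,18,0,25,0,-0.012,0],[0.15,18,0,58,0,-0.012,0],[0.15,18,0,78,0,-0.012,0],[0.15,18,0,86,0,-0.012,0],[0.15,18,0,89,0,-0.012,0]]]' 40
python3 -m creep '[[[0.15,0,0,0,0,0,0]]]' 40
python3 - <<'E'
from rm import *
st();p,r=place(-78,0,g=1); togo(p,r)
E
```

```text
time: 31.9
position: [0.4483, 0.0872, 0.1286]
tool_rot: [2.213, 1.817, -0.432]
ft_force: [-1.9, -0.0, -0.2]
grip_width: 0.247
time: 32.0
position: [0.4486, 0.0885, 0.1291]
tool_rot: [2.211, 1.819, -0.431]
ft_force: [-1.1, -0.0, -2.0]
grip_width: 0.246
t 32.0 p [0.4486 0.0885 0.1291] rv [ 2.211  1.819 -0.431] f [-1.1 -0.  -2. ] g 0.246 q [ 0.53  0.38 -1.19  1.88  0.6   1.48 -1.04]
go [ 4.9 -2.8  3. ] [-0.004  0.001 -0.016]
```

```bash

python3 -m creep '[[[0.15,4,-1.5,2,0,0,-0.01],[0.15,4,-1.5,2,0,0,-0.01],[0.38,4,-1.5,2,0,0,-0.01],[0.38,4,-1.5,2,0,0,-0.01],[0.38,4,-1.5,2,0,0,-0.01]]]' 40
python3 -m creep '[[[0.38,0,0,-40,0,0,0],[0.38,0,0,-80,0,0,0],[0.38,0,0,-110,0,0,0],[0.38,0,0,-110,0,0,0]]]' 40
python3 - <<'E'
from rm import *
s=st();f='w17.png'; snap('wrist',f); snap('top','t17.png')
for c,x in(('gold',-78),('purple',-26)):
  print(c,[b[:2] for b in find(f,c)],[proj(f,H(.385,x,*q)).round(0).tolist() for q in ((-100,34),(-179,34),(-19,25))])
togo(U(0,200,250),tool(D[2]+np.pi/2))
E
```

```text
time: 32.5
position: [0.4475, 0.0933, 0.1251]
tool_rot: [2.2, 1.835, -0.432]
ft_force: [0.1, -0.1, -1.1]
grip_width: 0.363
time: 32.9
position: [0.4566, 0.1368, 0.2302]
tool_rot: [2.2, 1.837, -0.422]
ft_force: [0.3, 0.5, 0.6]
grip_width: 0.383
t 32.9 p [0.4566 0.1368 0.2302] rv [ 2.2    1.837 -0.422] f [0.3 0.5 0.6] g 0.383 q [ 0.48  0.34 -1.24  1.69  0.53  1.67 -1.01]
gold [(338, [82.2, 7.4]), (324, [95.5, 36.0]), (169, [314.0, 174.0]), (272, [313.5, 254.0]), (407, [397.2, 282.4]), (370, [233.1, 284.5]), (14, [388.9, 259.5]), (5362, [360.7, 328.1])] [[311.0, 172.0], [312.0, 259.0], [311.0, 69.0]]
purple [(354, [55.5, 10.9]), (244, [67.6, 39.7]), (114, [375.9, 171.5]), (76, [375.9, 246.7])] [[374.0, 171.0], [370.0, 259.0], [376.0, 69.0]]
go [ 218.5   75.9 -113.6] [-0.003  0.385 -0.003]
```

```bash
python3 - <<'E'
from rm import *
k=np.array([.5201,.3194]); c,s=np.cos(D[2]),np.sin(D[2]); d=k-D[:2]; print('key unit',c*d[0]+s*d[1],-s*d[0]+c*d[1])
t=np.r_[k,.23]-np.r_[np.array([-s,c])*.09,0]; togo(t,tool(D[2]+np.pi/2))
E
```

```text
key unit -0.045599605671044284 0.14895098111162675
go [ 95.2  30.8 -42. ] [-0.003  0.385 -0.003]
```

```bash

python3 -m creep '[[[0.38,20,5,-35,0,0.1,0],[0.38,45,12,-45,0,0.2,0],[0.38,70,25,-45,0,0.3,0],[0.38,95,31,-42,0,0.385,0],[0.38,95,31,-42,0,0.385,0]]]' 40
python3 - <<'E'
from rm import *
st(); f='w18.png'; snap('wrist',f); snap('scene','s18.png'); print(proj(f,[.5201,.3194,.128]).round(0))
a=cv2.imread('pics/'+f); b=cv2.imread('pics/s18.png')[90:240,270:470]
cv2.imwrite('pics/v18.png',np.hstack([cv2.resize(a[0:280],(480,210)),cv2.resize(b,(280,210))]))
a=cv2.resize(a[0:240],(800,300)); b=cv2.resize(b,(400,300),interpolation=cv2.INTER_CUBIC); cv2.imwrite('pics/v18.png',np.vstack([a,np.hstack([b,cv2.resize(cv2.imread('pics/t17.png')[115:240,150:320],(400,300),interpolation=cv2.INTER_CUBIC)])]))
E
```

```text
time: 33.5
position: [0.504, 0.2278, 0.2272]
tool_rot: [-2.413, -2.005, 0.009]
ft_force: [0.7, -1.0, -0.5]
grip_width: 0.379
t 33.5 p [0.504  0.2278 0.2272] rv [-2.413 -2.005  0.009] f [ 0.7 -1.  -0.5] g 0.379 q [ 0.6   0.36 -1.3   1.65  0.35  1.41 -0.93]
[313.  77.]
```

View pics/v18.png

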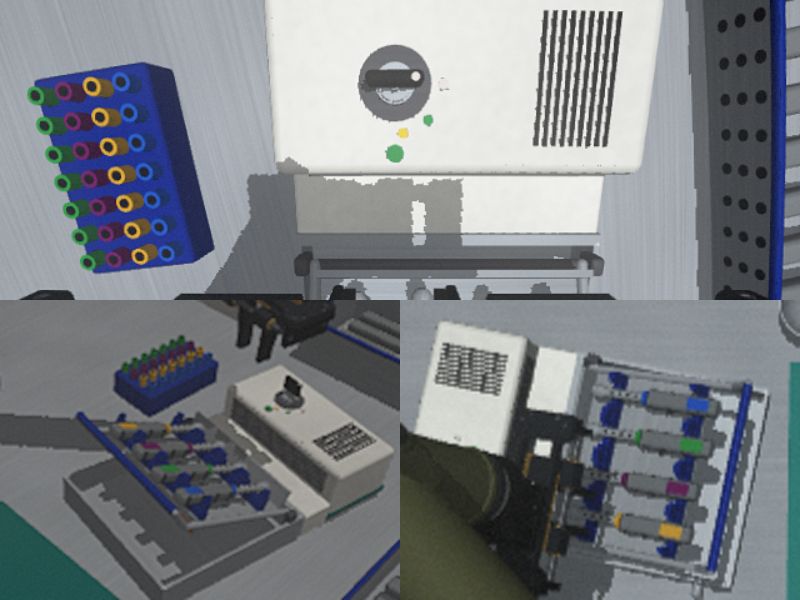

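```bash
python3 - <<'E'
from rm import *
f='w18.png'; print(at(f,315.5,62,.14),at(f,315.5,62,.134)); k=at(f,315.5,62,.138)[:2]; np.save('key.npy',k)
a=at(f,292,62,.14);b=at(f,339,61,.14); print(np.arctan2(*(b-a)[1::-1]),np.linalg.norm(b-a))
togo(np.r_[k,.20],tool(D[2]+np.pi))
E
```

```text
[0.52365763 0.32836635 0.14      ] [0.52374707 0.32907475 0.134     ]
-0.16560038741993158 0.03334852628287673
go [102.    2.1  28.3] [-7.000e-03 -1.000e-03 -1.575e+00]
```

```bash

python3 -m creep '[[[0.38,20,0,-10,0,0,-0.14],[0.38,40,0,-10,0,0,-0.28],[0.38,60,0,-10,0,0,-0.42],[0.38,80,0,-10,0,0,-0.56],[0.38,102,2,-10,0,0,-0.7]]]' 40
python3 -m creep '[[[0.38,0,0,0,0,0,-0.14],[0.38,0,0,0,0,0,-0.28],[0.38,0,0,0,0,0,-0.42],[0.38,0,0,0,0,0,-0.56],[0.38,0,0,0,0,0,-0.7]]]' 40
python3 -m creep '[[[0.38,0,0,0,0,0,-0.14],[0.38,0,0,0,0,0,-0.175],[0.38,0,0,0,0,0,-0.175]]]' 40
python3 - <<'E'
from rm import *
st(); k=np.load('key.npy'); togo(np.r_[k,.109],tool(D[2]+np.pi))
E
```

```text
time: 34.1
position: [0.5241, 0.3306, 0.2398]
tool_rot: [-1.568, -2.721, 0.006]
ft_force: [-0.3, 0.2, 0.3]
grip_width: 0.382
time: 34.6
position: [0.524, 0.33, 0.2397]
tool_rot: [-0.539, -3.092, 0.004]
ft_force: [-0.2, -0.0, -0.0]
grip_width: 0.378
time: 34.9
position: [0.524, 0.3301, 0.2398]
tool_rot: [-0.276, -3.126, 0.003]
ft_force: [0.7, -0.1, 0.3]
grip_width: 0.38
t 34.9 p [0.524  0.3301 0.2398] rv [-2.760e-01 -3.126e+00  3.000e-03] f [ 0.7 -0.1  0.3] g 0.38 q [ 0.32  0.6  -1.35  1.47  0.58  1.53  0.38]
go [ -0.3  -1.2 130.8] [-0.002 -0.003  0.001]
```

```bash

python3 -m creep '[[[0.38,0,-1,40,0,0,0],[0.38,0,-1,80,0,0,0],[0.38,0,-1,115,0,0,0],[0.38,0,-1,125,0,0,0],[0.38,0,-1,125,0,0,0]]]' 40
python3 -m creep '[[[0.05,0,0,0,0,0,0],[0.03,0,0,0,0,0,0],[0.03,0,0,0,0,0,0],[0.03,0,0,0,0,0,0],[0.03,0,0,0,0,0,0]]]' 40
python3 - <<'E'
from rm import *
st(); k=np.load('key.npy'); togo(np.r_[k,.109],tool(D[2]+np.pi))
E
```

```text
time: 35.4
position: [0.5233, 0.3287, 0.1138]
tool_rot: [-0.277, -3.124, 0.003]
ft_force: [-0.4, 0.4, -0.2]
grip_width: 0.382
time: 35.9
position: [0.5245, 0.3298, 0.1158]
tool_rot: [-0.278, -3.128, -0.002]
ft_force: [2.2, -0.1, 2.9]
grip_width: 0.092
t 35.9 p [0.5245 0.3298 0.1158] rv [-2.780e-01 -3.128e+00 -2.000e-03] f [ 2.2 -0.1  2.9] g 0.092 q [ 0.3   0.69 -1.27  1.63  0.67  1.34  0.32]
go [ 0.6 -1.4  6.8] [ 0.001 -0.002  0.   ]
```

```bash

python3 -m creep '[[[0.03,0,0,0,0,0,0.14],[0.03,0,0,0,0,0,0.28],[0.03,0,0,0,0,0,0.42],[0.03,0,0,0,0,0,0.56],[0.03,0,0,0,0,0,0.7]]]' 60
python3 -m creep '[[[0.03,0,0,0,0,0,0.14],[0.03,0,0,0,0,0,0.28],[0.03,0,0,0,0,0,0.42],[0.03,0,0,0,0,0,0.56],[0.03,0,0,0,0,0,0.68]]]' 60
python3 -m creep '[[[0.03,0,0,0,0,0,0],[0.03,0,0,0,0,0,0],[0.03,0,0,0,0,0,0]]]' 60
python3 - <<'E'
from rm import *
s=st(); print(np.round(s['torque'],2)); T=R.from_rotvec(s['tool_rot']).as_matrix(); print('turned',D[2]+np.pi-np.arctan2(T[1,0],T[0,0]))
snap('wrist','w19.png')
E
```

```text
time: 36.4
position: [0.5239, 0.3287, 0.1157]
tool_rot: [-1.341, -2.838, 0.004]
ft_force: [-2.0, -3.0, 5.6]
grip_width: 0.087
time: 36.9
position: [0.5227, 0.3283, 0.1157]
tool_rot: [-2.21, -2.231, 0.009]
ft_force: [-4.3, -3.4, 8.8]
grip_width: 0.091
time: 37.2
position: [0.5228, 0.3282, 0.1157]
tool_rot: [-2.204, -2.237, 0.009]
ft_force: [-5.8, -4.9, 7.6]
grip_width: 0.084
t 37.2 p [0.5228 0.3282 0.1157] rv [-2.204 -2.237  0.009] f [-5.8 -4.9  7.6] g 0.084 q [ 0.16  0.52 -1.    1.63  0.46  1.25 -0.92]
[-0.97  0.98  0.3 ]
turned 1.3786372305968273
```

```bash

python3 -m creep '[[[0.03,0,0,0,0,0,0.06],[0.03,0,0,0,0,0,0.1],[0.03,0,0,0,0,0,0.1],[0.03,0,0,0,0,0,0.1],[0.03,0,0,0,0,0,0.1]]]' 60
python3 - <<'E'
from rm import *
s=st(); print(np.round(s['torque'],2)); T=R.from_rotvec(s['tool_rot']).as_matrix(); print('turned',D[2]+np.pi-np.arctan2(T[1,0],T[0,0]))
snap('scene','s19.png')
cv2.imwrite('pics/c19.png',cv2.resize(cv2.imread('pics/w19.png')[150:390,160:480],(640,480)))
E
```

```text
time: 37.75
position: [0.5226, 0.3283, 0.1157]
tool_rot: [-2.312, -2.126, 0.01]
ft_force: [-4.5, -4.9, 8.6]
grip_width: 0.093
t 37.75 p [0.5226 0.3283 0.1157] rv [-2.312 -2.126  0.01 ] f [-4.5 -4.9  8.6] g 0.093 q [ 0.15  0.51 -0.98  1.63  0.45  1.24 -1.01]
[-1.04  1.01  0.75]
turned 1.477013615993876
```

```bash

python3 -m creep '[[[0.03,0,0,0,0,0,-0.14],[0.03,0,0,0,0,0,-0.28],[0.03,0,0,0,0,0,-0.42],[0.03,0,0,0,0,0,-0.55],[0.03,0,0,0,0,0,-0.55]]]' 60
python3 -m creep '[[[0.45,0,0,0,0,0,0],[0.45,0,0,0,0,0,0],[0.45,0,0,0,0,0,0],[0.45,0,0,0,0,0,0],[0.45,0,0,-40,0,0,0]]]' 60
python3 -m creep '[[[0.45,0,0,-40,0,0,0],[0.45,-30,0,-80,0,0,0],[0.45,-70,0,-100,0,0,0],[0.45,-70,0,-100,0,0,0]]]' 60
python3 - <<'E'
from rm import *
s=st(); f='w20.png'; snap('wrist',f); k=np.load('key.npy')
for a in (.8,1.4): 
  y=D[2]-a; print(a,[proj(f,np.r_[k+e*.017*np.array([np.cos(y),np.sin(y)]),.14]).round(0).tolist() for e in(1,-1)])
snap('scene','s20.png'); 
b=cv2.imread('pics/s20.png')[110:260,280:470]
cv2.imwrite('pics/v20.png',np.hstack([cv2.resize(cv2.imread('pics/'+f)[0:300],(440,300)),cv2.resize(b,(360,300))]))
E
```

```text
time: 38.3
position: [0.5236, 0.3285, 0.1157]
tool_rot: [-1.646, -2.673, 0.006]
ft_force: [-2.0, -3.4, 8.1]
grip_width: 0.087
time: 38.8
position: [0.5218, 0.3264, 0.15]
tool_rot: [-1.648, -2.667, 0.016]
ft_force: [1.1, 0.0, 0.4]
grip_width: 0.419
time: 39.2
position: [0.5612, 0.2612, 0.2575]
tool_rot: [1.663, 2.662, 0.001]
ft_force: [0.3, -1.2, -1.4]
grip_width: 0.448
t 39.2 p [0.5612 0.2612 0.2575] rv [1.663e+00 2.662e+00 1.000e-03] f [ 0.3 -1.2 -1.4] g 0.448 q [ 0.37  0.46 -1.16  1.45  0.43  1.5  -0.32]
0.8 [[312.0, 120.0], [306.0, 77.0]]
1.4 [[300.0, 118.0], [318.0, 79.0]]
```

View pics/v20.png

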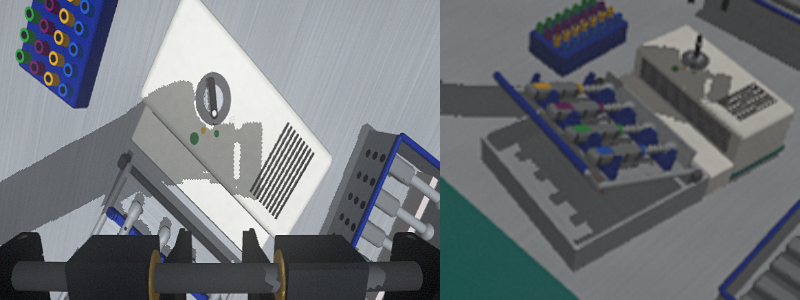

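```bash
python3 - <<'E'
from rm import *
s=st(); ctrl.close_job()
E
```

```text
t 39.3 p [0.5567 0.2655 0.2547] rv [-1.654e+00 -2.668e+00  2.000e-03] f [-0.8  0.7 -0.2] g 0.452 q [ 0.37  0.46 -1.16  1.46  0.42  1.49 -0.33]
the job is handed in; nothing more can be done
```

I set up the dryer as asked and handed the job in after about 39 s of robot time. The interface gave no verdict, so the following rests on my own checks.

- **Rack:** it stands on the locked leg. In the wrist picture taken after I let it go, its rail matched a rack angle of about 0.385 rad (0.34–0.43 needed). Before I lowered the rack, the leg's foot was within about 1 px of its locked-open position.
- **Reamers:** all four were on the drape and now lie head-down in separate slots. From +x to -x they are blue, green, purple and gold. The last pictures show them along the slope and down in both combs. Green sits about 3–4 mm further from the hinge than planned, inside the limits, and its seating depth is judged from the pictures only.
- **Key:** I turned it until the torque jumped from 0.30 to 0.75 N m, which I took as the end stop. I then turned it back most of the way and let go. In the last picture its white spot is where run (0.8 rad) predicts.
- **Clearances:** the other instruments were not touched, and the arm ended clear of everything.

The only mismatches were dryer position fits a few millimetres apart between cameras, and a contact force of up to 40 N at the wrist while seating the green reamer. Neither needed mending.

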